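# Clamp the valve blocks in the quick-release vise and torque their fittings

## Robot

A 6-joint arm with a two-finger parallel gripper is mounted at the origin on the work surface. World frame = base frame: x ahead of the robot, y to its left, z up, the work surface at z = 0. Lengths are in mm, angles in rad, forces in N, time in s.
With the tool pointing down it reaches from about 350 to 775 mm from the base axis. Payload 7.3 kg.
Tool frame: the origin (TCP) lies at the very end of the fingers, on their centre line; the grasp point (between the pads) lies 19 mm behind it (bot.grip_point_offset is the distance from the TCP to the grasp point, in mm); z points along the fingers, y is the line along which they close (so a half turn about z gives the same grasp; the last joint's range is limited). The gripper opens to 92 mm and grips with 3 to 60 N. Pads are 19 mm wide; open, the fingers measure 130 mm over their backs; the gripper's body (75 mm by 190 mm) begins 47 mm behind the grasp point.
Start: joints at [0.991, 0.342, 1.524, -0, 1.275, -0.146], TCP at [220.658, 476.398, 226.741] pointing down, gripper open.
Joint ranges: [-2.53, 2.53], [-0.77, 2.02], [0.04, 2.7], [-1, 4.14], [0.28, 2.66], [-3.11, 3.11]. Speed limits (rad/s): [2.57, 2.57, 3.14, 3.14, 3.14, 3.14].

## Interface

Orientations are given as [roll, pitch, yaw] about the fixed x, y, z axes, in that order (R = Rz(yaw) Ry(pitch) Rx(roll)).
In Python, from plant import bot gives the robot as it stands. The module is installed in compiled form; this text tells all that it offers.
- The arm moves only by the shell command python3 -m jog 'ROWS' [OPENING]. ROWS is JSON, a list of rows, each a list of 6 numbers: the shift along the tool's x, y, z in mm, then the turn, a rotation vector about the tool's x, y, z in rad. In form: [[dx, dy, dz, rx, ry, rz], ...]. A call has 1 to 12 rows; each row shifts and turns the commanded pose from where the row before left it, along the tool's axes as they then stand; what a row does not reach is not made up. A row lasts 1/10 s, in which the tool goes at most 50 mm and 8.59 degrees, less where a joint would pass 70% of its speed; a pose out of reach is approached as far as the arm can. A call with a gripper value outside its range is refused whole. OPENING is the opening in per cent of the stroke, from 0 (shut) to 100 (fully open), set as the call begins (- or left out, the last holds). The fingers move at their own pace and stop on an object; the grip force is fixed at half the most. Time passes only in rows, so rows that do not move let the fingers close. It gives the time, the measured TCP pose, the force, the opening and the grip force at its end, in the units of the state.
- bot.get_obs(): the state, without advancing time (a new reading comes with each control period).
- bot.capture(name): name is "scene" or "top" or "wrist"; returns the picture (420x560x3 uint8, red, green, blue); there is no depth.
- bot.camera_model(name): a dict with "fx", "fy", "cx", "cy" (pixels), "dist_coeffs" ([k1, k2, p1, p2, k3] as OpenCV has them; the pictures are not rectified), "position" and "orientation" of the camera in the world; the wrist camera has in their place "T_tool_cam" (4x4, takes a point from camera to tool coordinates, whose origin is the TCP and whose axes are the flange's). Camera axes: x right, y down, z forward; pixel columns grow to the right and rows downward; lengths in mm; the calibration is good to about 2 mm. A picture is of the moment at which its call begins: read the wrist's pose just before it. camera_model takes no time and is no camera call.
- bot.close_job(): hands the job in; it is judged then, once.
Trained networks look in the newest picture that a camera, given by its name, has taken for a name from the list of things; names that differ only in an ending like _2 or _b are one class to them, and where a whole thing is asked for, a point or a joint stands for the part that bears it (a point fixed in the world has none). Each returns a list of dicts, best first, with "p" (0 to 1); they miss things now and then, are a little off and sometimes report something else, mostly with a low value. They report only what shows in the picture. A call takes as long as a camera call. They do not tell look-alikes from the thing itself.
- bot.outline_of(target, camera): "mask" (420x560 bool, what is visible of it) and "pixel" ([column, row] in pixels, amid what is visible of it).
The state is a dict: "time": time; "joint_positions": joint angles; "dq": joint speeds; "tau": joint torques, N m; "tool_pos": TCP position; "tcp_rot": TCP orientation; "contact_force": force on the tool from outside, world axes, zero at the start; "moment": the same for the moment, N m; "grip_width": finger opening in mm; "finger_force": force on a finger pad.
Only numpy, scipy, OpenCV 4.12 (cv2) and the standard library are available. Lean on these libraries where they do the work, as an engineer would, in place of code of your own. Each camera call takes 0.05 s, during which the arm holds its last target. There are 200 camera calls.

## Task

Stand every valve block from the green mat upright on the bed of the blue vise, side by side in one straight row, centred and square between the jaws, with the plain sides towards the jaws and the ported sides facing out. Then press the red quick-release lever, slide the jaw up to the blocks, let the lever go and screw the vise tight with the crank so that the orange pad is pressed in by several millimetres (about 5). Only then turn the brass fitting of each block clockwise until it clicks past its detent; leave all blocks tightly clamped and do not disturb the other things on the bench.

Things in the scene. Friction and masses are not known exactly. Their poses are not given: they have to be found in the camera images.
- vise: Blue vise bolted to the table. Origin: centre of its underside, on the table; z up; y is the clamping axis, from the crank end (-y) to the fixed jaw (+y). Bed 80 mm wide (x), top at z = 25 mm. Jaws 48 mm wide (centred on x = 0), up to z = 67 mm; a boss behind the moving jaw reaches z = 100 mm. The unpressed face of the orange pad on the fixed jaw is at y = +120 mm.
- jaw_face (a point): Centre of the moving jaw's clamping face (it faces the vise's +y). The opening between the jaws is +120 mm minus this point's y in the vise frame; about 182 to 196 mm at the start.
- carriage (a joint): Slide of the moving assembly (block, lever, crank and jaw) along the vise's +y, m; 0 is fully open, 0.105 its end. A toothed rack (6 mm pitch, up to about 1 mm of play) locks it unless the red lever is pressed; with the lever pressed it slides freely (about 3 N) and may push the blocks together along the bed (about 3 N each).
- release_lever (a joint): Red quick-release lever, rad: 0 released (sprung back), 0.14 fully pressed; the rack is free above 0.10. An upright paddle 24 mm wide (y), on the vise's +x side of a fixed dark post of equal width. Press it by squeezing paddle and post together from above, fingers closing along the vise's x (10 N); the assembly then slides along with the gripper. Outer width 55 mm released, 40 mm pressed.
- release_grip (a point): On the moving assembly, midway between the outer faces of post and fully pressed paddle, where the fingers should meet (the released paddle leans out by 15 mm more at its top); 16 mm below the tops of post and paddle, 30 mm above the block they stand on.
- crank (a joint): Crank of the clamping screw, rad, 0 to 16; its axis is the vise's y. Increasing closes the jaw: 2.5 mm of jaw travel per rad, the moving assembly staying in place. At 0 the handle stands straight above the axis; increasing moves the top towards the vise's +x (clockwise seen from the crank end). About 5 N at the handle; it stays where it is left.
- screw_axis (a point): Point on the crank's axis (z = 85 mm) level with the middle of the crank's handle. The handle circles it at 35 mm radius.
- crank_handle (a point): Middle of the crank's black handle, a freely spinning sleeve of 14 mm diameter and 48 mm length parallel to the vise's y, pointing away from the jaws. It can be pinched from above, the fingers closing along the vise's x, and led round the circle without turning the gripper.
- soft_pad (a joint): Travel of the orange sprung pad on the fixed jaw, m: 0 without load, growing as the work is squeezed (5 N per mm), 0.008 at its stop. It shows how tight the vise is: tight means more than 0.003, 0.005 is a good value.
- valve1_mid (a point): Centre, half-way up, of a loose aluminium valve block, 50 (x) x 38 (y) x 44 (z) mm, 0.34 kg, standing on the green mat (3 mm thick). Two dark ports on each of its x faces; its plain y faces are the ones to clamp. In the middle of its top stands a round upright brass fitting, 22 mm in diameter and 26 mm tall, whose top is 48 mm above this point. May be absent.
- fitting1 (a joint): Turn of that block's brass fitting, rad, clockwise from above: 0 loose, held by a detent whose ridge is at 0.45 (about 0.12 N m to pass); beyond it the fitting snaps on to about 0.87 by itself; at 0.9 the white bar on it points to the red mark on the block. Stops at -0.12 and 1.05.
- valve2_mid (a point): Centre, half-way up, of a loose aluminium valve block, 50 (x) x 38 (y) x 44 (z) mm, 0.34 kg, standing on the green mat (3 mm thick). Two dark ports on each of its x faces; its plain y faces are the ones to clamp. In the middle of its top stands a round upright brass fitting, 22 mm in diameter and 26 mm tall, whose top is 48 mm above this point. May be absent.
- fitting2 (a joint): Turn of that block's brass fitting, rad, clockwise from above: 0 loose, held by a detent whose ridge is at 0.45 (about 0.12 N m to pass); beyond it the fitting snaps on to about 0.87 by itself; at 0.9 the white bar on it points to the red mark on the block. Stops at -0.12 and 1.05.
- valve3_mid (a point): Centre, half-way up, of a loose aluminium valve block, 50 (x) x 38 (y) x 44 (z) mm, 0.34 kg, standing on the green mat (3 mm thick). Two dark ports on each of its x faces; its plain y faces are the ones to clamp. In the middle of its top stands a round upright brass fitting, 22 mm in diameter and 26 mm tall, whose top is 48 mm above this point. May be absent.
- fitting3 (a joint): Turn of that block's brass fitting, rad, clockwise from above: 0 loose, held by a detent whose ridge is at 0.45 (about 0.12 N m to pass); beyond it the fitting snaps on to about 0.87 by itself; at 0.9 the white bar on it points to the red mark on the block. Stops at -0.12 and 1.05.
- valve4_mid (a point): Centre, half-way up, of a loose aluminium valve block, 50 (x) x 38 (y) x 44 (z) mm, 0.34 kg, standing on the green mat (3 mm thick). Two dark ports on each of its x faces; its plain y faces are the ones to clamp. In the middle of its top stands a round upright brass fitting, 22 mm in diameter and 26 mm tall, whose top is 48 mm above this point. May be absent.
- fitting4 (a joint): Turn of that block's brass fitting, rad, clockwise from above: 0 loose, held by a detent whose ridge is at 0.45 (about 0.12 N m to pass); beyond it the fitting snaps on to about 0.87 by itself; at 0.9 the white bar on it points to the red mark on the block. Stops at -0.12 and 1.05.
- screwdriver: screwdriver with a red handle lying on the table (bystander)
- tape: roll of yellow tape lying flat (bystander)
- oil: small blue oil bottle, 120 mm tall (bystander)
- nut_cup: black cup, 64 mm across, 50 mm tall (bystander)
- wrench: steel wrench lying on the table (bystander)
Not all that is in view belongs to the job. What is shaped like the part that bears valve3_mid but purple is not meant.

How it is judged:
By the outcome, as a careful person would: the job done as asked, in the order asked, and still so for the second after the job is handed in, with the robot touching nothing.
Of valve1, valve2, valve3, valve4 only 3 to 4 are there at a start; the rules pass over those that are not, and their reading is None.
At some moment in a run one of valve1, valve2, valve3, valve4 may be knocked a few centimetres aside while the robot is not near it.
It also fails if it takes over 210 s, if anything falls off the work surface, if the arm or the gripper's body presses on something with over 40 N, if the wrist force passes 120 N, or if a joint passes its speed limit or range.

## Working session

There is one attempt and no reset: what is moved stays moved. The work goes in short steps, Python scripts to look and compute and a shell command to move; the robot and the scene stay as the last step left them, time stands still between calls to the robot, and variables do not carry over. Pictures are saved under pics/ and viewed, at most 14 in all, crops included, and the job is handed in when it is done.

```bash
mkdir -p pics; ls
python3 - <<'E'
from plant import bot
import cv2
o=bot.get_obs(); print(o)
for n in("scene","top"):
    im=bot.capture(n); cv2.imwrite(f"pics/{n}0.png",im[:,:,::-1])
    print(bot.camera_model(n))
print(bot.camera_model("wrist"))
E
```

```text
pics
{'time': 0.0, 'joint_positions': array([ 9.91006463e-01,  3.42712732e-01,  1.52501525e+00, -1.32390431e-06,
        1.27537452e+00, -1.45970038e-01]), 'dq': array([ 0.00066392, -0.00029139, -0.00085836, -0.00093267, -0.00171347,
       -0.00057906]), 'tau': array([ 5.24770712e-04, -4.31241453e+01, -2.44216758e+01,  7.18942937e-02,
        5.60197723e-02, -1.19463689e-04]), 'tool_pos': array([220.42324537, 476.04575718, 226.05075691]), 'tcp_rot': array([-3.14009868e+00, -2.18358174e-04,  2.70777305e+00]), 'contact_force': array([-0.70683772, -0.83333478,  0.48781888]), 'moment': array([ 0.04848967,  0.05176664, -0.02203088]), 'finger_force': 0.0, 'grip_width': 91.77564439119867}
{'fx': 394.35974094676754, 'fy': 394.35974094676754, 'cx': 281.4395777190062, 'cy': 213.67955520950764, 'dist_coeffs': array([-0.03273445,  0.        ,  0.        ,  0.        ,  0.        ]), 'position': array([1118.57554412,  123.76245095, 1083.40396795]), 'orientation': array([-2.61991999, -0.00709765,  1.81007242])}
{'fx': 392.0372655070925, 'fy': 392.0372655070925, 'cx': 281.98209533973636, 'cy': 202.73457156661962, 'dist_coeffs': array([-0.1045281,  0.       ,  0.       ,  0.       ,  0.       ]), 'position': array([406.37251117,  -1.58141744, 966.60867722]), 'orientation': array([-2.97046905, -0.01208755, -1.58197612])}
{'fx': 307.86575450674263, 'fy': 307.86575450674263, 'cx': 278.29560622717037, 'cy': 203.24199976490286, 'dist_coeffs': array([-0.06070132,  0.        ,  0.        ,  0.        ,  0.        ]), 'T_tool_cam': array([[-2.40300040e-05, -9.63731656e-01, -2.66873181e-01,
         7.13387234e+01],
       [ 9.99999719e-01, -2.23245488e-04,  7.16140699e-04,
        -3.65764200e-02],
       [-7.49745695e-04, -2.66873089e-01,  9.63731390e-01,
        -1.58085162e+02],
       [ 0.00000000e+00,  0.00000000e+00,  0.00000000e+00,
         1.00000000e+00]])}
```

View pics/top0.png

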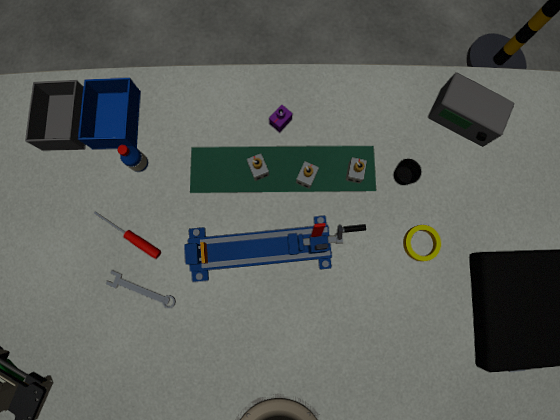

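View pics/scene0.png

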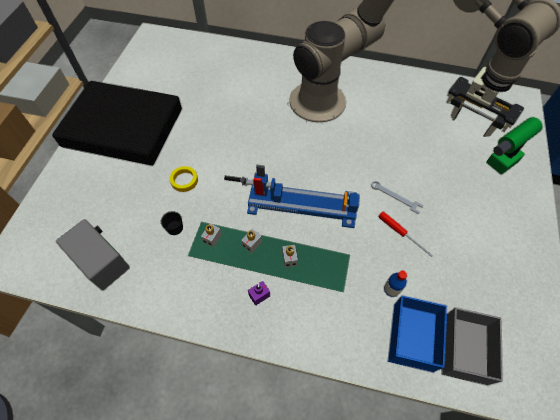

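Three valve blocks are on the mat (top image: 258,165; 307,174; 357,168). The purple look-alike is at 280,118. The vise runs from the orange pad at 200,252 to the crank handle at 355,229.

```bash
cat > h.py <<'E'
from plant import bot
import numpy as np, cv2
from scipy.spatial.transform import Rotation as Ro
def cam(n):
    m=bot.camera_model(n); K=np.array([[m['fx'],0,m['cx']],[0,m['fy'],m['cy']],[0,0,1]])
    if n=='wrist':
        o=bot.get_obs(); T=np.eye(4); T[:3,:3]=Ro.from_euler('xyz',o['tcp_rot']).as_matrix(); T[:3,3]=o['tool_pos']
        T=T@m['T_tool_cam']; return K,m['dist_coeffs'],T[:3,:3],T[:3,3]
    return K,m['dist_coeffs'],Ro.from_euler('xyz',m['orientation']).as_matrix(),m['position']
def onz(c,px,z):
    K,d,R,p=c; u=cv2.undistortPoints(np.array(px,float).reshape(-1,1,2),K,d).reshape(-1,2)
    r=np.c_[u,np.ones(len(u))]@R.T
    return p+r*((z-p[2])/r[:,2])[:,None]
def proj(c,P):
    K,d,R,p=c; return cv2.projectPoints((np.atleast_2d(P)-p)@R,np.zeros(3),np.zeros(3),K,d)[0].reshape(-1,2)
def go(P,yaw=None):
    """rows needed: total shift in tool axes (tool assumed to hold its attitude) and turn about tool z"""
    o=bot.get_obs(); R=Ro.from_euler('xyz',o['tcp_rot']); d=R.inv().apply(np.array(P)-o['tool_pos'])
    t=0
    if yaw is not None: t=-((yaw-o['tcp_rot'][2]+np.pi/2)%np.pi-np.pi/2)
    print('shift',d.round(1),'turn rz',round(t,3),'j6',o['joint_positions'][5].round(2))
def V(org,yaw):  # vise->world
    c,s=np.cos(yaw),np.sin(yaw)
    return lambda P:np.array([org[0]+c*P[0]-s*P[1],org[1]+s*P[0]+c*P[1],P[2]])
E
python3 - <<'E'
from h import *
for n in('top','scene'):
    c=cam(n); bot.capture(n)
    for t,z in(('valve1_mid',35),('soft_pad',50),('crank_handle',100),('release_lever',110),('vise',20)):
        for r in bot.outline_of(t,n)[:5]:
            m=r['mask']; ys,xs=np.where(m); (cx,cy),wh,a=cv2.minAreaRect(np.c_[xs,ys].astype(np.float32))
            print(n,t,round(r['p'],2),np.round(r['pixel']),m.sum(),np.round(wh),round(a),onz(c,r['pixel'],z)[0].round())
# vise foot corners by hand, top: hull of the vise mask at z~0..10
    print(onz(c,[[195,232],[200,275],[320,221],[326,264]] if n=='top' else [[252,211],[349,223],[250,190],[357,190]],8).round(0).tolist())
im=bot.capture('top'); cv2.imwrite('pics/t1.png',cv2.resize(im[205:290,170:380,::-1],None,fx=3.8,fy=3.8,interpolation=cv2.INTER_CUBIC))
E
```

```text
top valve1_mid 0.53 [140. 286.] 516 [67. 14.] 20 [370. 322.  35.]
top soft_pad 0.7 [204. 252.] 159 [21.  9.] 85 [449. 169.  50.]
top crank_handle 0.63 [354. 230.] 139 [ 6. 22.] 84 [ 492. -175.  100.]
top release_lever 0.57 [317. 227.] 152 [11. 16.] 18 [499. -90. 110.]
top vise 0.79 [262. 247.] 5628 [ 53. 183.] 85 [463.  35.  20.]
[[501.0, 200.0, 8.0], [396.0, 185.0, 8.0], [525.0, -108.0, 8.0], [420.0, -120.0, 8.0]]
scene valve1_mid 0.16 [249. 236.] 56 [8. 7.] 90 [628. -87.  35.]
scene soft_pad 0.5 [347. 204.] 71 [ 5. 17.] 6 [457. 177.  50.]
scene crank_handle 0.44 [230. 179.] 70 [16.  4.] 8 [ 489. -184.  100.]
scene release_lever 0.45 [257. 186.] 150 [17. 10.] 90 [498. -94. 110.]
scene release_lever 0.32 [249. 239.] 34 [7. 5.] 90 [673. -69. 110.]
scene vise 0.58 [298. 201.] 3412 [137.  50.] 8 [464.  25.  20.]
[[529.0, -108.0, 8.0], [498.0, 197.0, 8.0], [454.0, -136.0, 8.0], [370.0, 203.0, 8.0]]
```

View pics/t1.png

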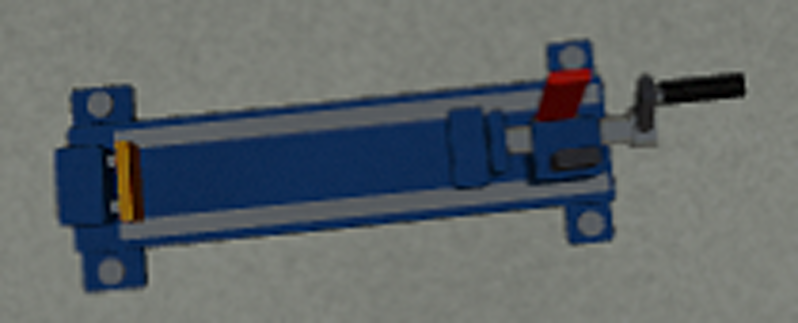

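Run:
```python
from h import *
c=cam('top'); b=np.array([(99,103),(110,270),(572,55),(592,222)])/3.8+[170,205]
P=onz(c,b,10); print(P.round()); d=(P[0]+P[1]-P[2]-P[3])/2; print(np.linalg.norm(d), np.arctan2(-d[0],d[1]), P.mean(0))
go([570,10,260],1.65)
```

```text
[[ 500.  197.   10.]
 [ 394.  187.   10.]
 [ 529. -110.   10.]
 [ 421. -120.   10.]]
307.73264639114836 0.0909050180508313 [461.10447455  38.71370265  10.        ]
shift [-513.  -276.4  -33.3] turn rz 1.058 j6 -0.15
```

```bash
python3 -m jog '[[-35,-19,-3,0,0,0],[-35,-19,-3,0,0,0],[-35,-19,-3,0,0,0],[-35,-19,-3,0,0,0],[-35,-19,-3,0,0,0],[-35,-19,-3,0,0,0],[-35,-19,-3,0,0,0],[-35,-19,-3,0,0,0],[-35,-19,-3,0,0,0],[-35,-19,-3,0,0,0],[-35,-19,-3,0,0,0],[-35,-19,-3,0,0,0]]'; python3 -m jog '[[-35,-19,0,0,0,0],[-35,-19,0,0,0,0],[-35,-19,0,0,0,0],[0,0,0,0,0,0.13],[0,0,0,0,0,0.13],[0,0,0,0,0,0.13],[0,0,0,0,0,0.13],[0,0,0,0,0,0.13],[0,0,0,0,0,0.13],[0,0,0,0,0,0.13],[0,0,0,0,0,0.13],[0,0,0,0,0,0]]'
python3 - <<'E'
from h import *
c=cam('wrist'); im=bot.capture('wrist'); cv2.imwrite('pics/w1.png',im[:,:,::-1])
print(bot.get_obs()['tool_pos'],bot.get_obs()['tcp_rot'])
for t,z in(('valve1_mid',35),('soft_pad',50),('crank_handle',115),('release_lever',110),('vise',20)):
    for r in bot.outline_of(t,'wrist')[:5]:
        m=r['mask']; ys,xs=np.where(m); (cx,cy),wh,a=cv2.minAreaRect(np.c_[xs,ys].astype(np.float32))
        print(t,round(r['p'],2),np.round(r['pixel']),m.sum(),np.round(wh),round(a),onz(c,r['pixel'],z)[0].round())
E
```

```text
time: 1.95
tool_pos: [506.7, 91.5, 263.0]
tcp_rot: [3.141, 0.0, 2.708]
contact_force: [-0.4, -0.1, 0.0]
grip_width: 91.6
finger_force: 0.0
time: 3.15
tool_pos: [577.2, -2.9, 262.7]
tcp_rot: [-3.142, -0.0, 1.667]
contact_force: [-0.2, -0.3, -0.0]
grip_width: 92.0
finger_force: 0.0
[577.20717024  -2.85383143 262.66251238] [-3.14150005e+00 -7.01228348e-05  1.67065102e+00]
soft_pad 0.9 [180.  19.] 899 [21. 53.] 90 [453. 165.  50.]
crank_handle 0.53 [198. 319.] 249 [20. 12.] 90 [ 500. -164.  115.]
release_lever 0.73 [199. 246.] 287 [37.  9.] 90 [497. -74. 110.]
vise 0.91 [193. 116.] 18073 [329. 107.] 89 [463.  62.  20.]
```

View pics/w1.png

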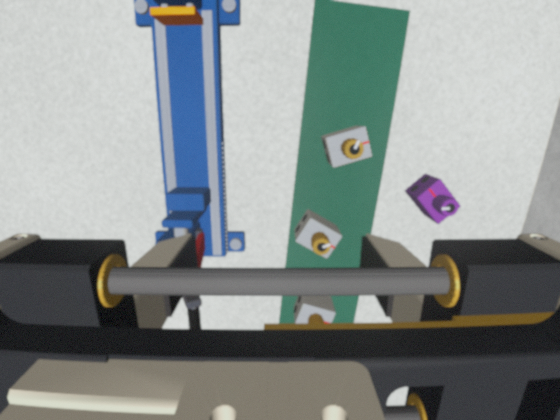

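The wrist view shows valve blocks at (347,147), (320,235) and partly (315,312), the purple one at (433,198), and the vise with its pad at (180,14). I'll enlarge the blocks and the vise.

Run:
```python
import cv2,numpy as np
im=cv2.imread('pics/w1.png')
a=cv2.resize(im[120:264,288:384],None,fx=4,fy=4,interpolation=cv2.INTER_CUBIC)
b=cv2.resize(im[0:260,130:250],None,fx=2.2154,fy=2.2154,interpolation=cv2.INTER_CUBIC)
print(a.shape,b.shape); b=b[:576]; a=a[:b.shape[0]]
b=cv2.copyMakeBorder(b,0,a.shape[0]-b.shape[0],0,0,cv2.BORDER_CONSTANT)
cv2.imwrite('pics/w1c.png',np.hstack([a,b]))
```

```text
(576, 384, 3) (576, 266, 3)
```

View pics/w1c.png

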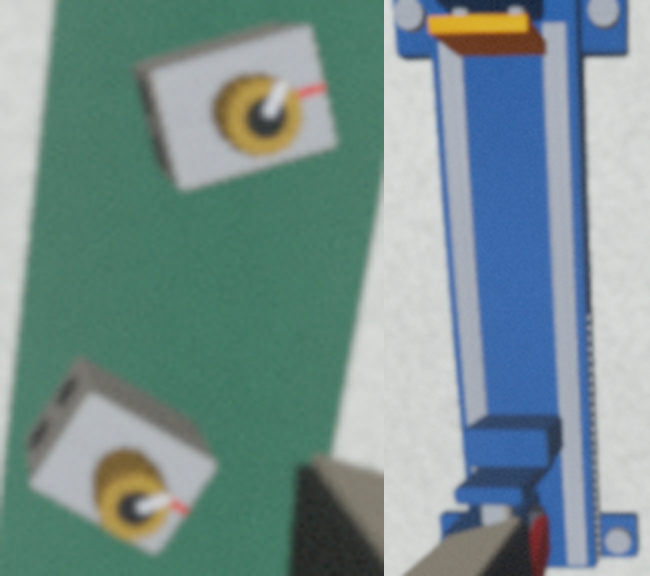

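Run:
```python
from h import *
c=cam('wrist')
def blk(cs):
    P=onz(c,np.array(cs)/4+[288,120],47)[:,:2]; e=(P[1]-P[0]+P[2]-P[3])/2; f=(P[3]-P[0]+P[2]-P[1])/2
    print('blk',P.mean(0).round(1),'len',np.linalg.norm(e).round(1),np.linalg.norm(f).round(1),'xdir yaw',np.arctan2(e[1],e[0]).round(3),np.arctan2(f[1],f[0]).round(3)-1.571+0)
blk([(150,68),(312,25),(337,145),(185,190)])
blk([(95,393),(215,466),(158,553),(30,487)])
v=lambda L,z:onz(c,(np.array(L)-[384,0])/2.2154+[130,0],z)[:,:2]
print('bed L',v([(434,45),(466,455)],25).round(1).tolist())
print('bed R',v([(580,30),(597,560)],25).round(1).tolist())
print('railL',v([(438,45),(468,425)],25).round(1).tolist())
print('railR',v([(566,30),(587,560)],25).round(1).tolist())
print('bolts',v([(409,12),(603,10),(618,541)],10).round(1).tolist())
print('pad top edge far',v([(429,32),(530,30)],67).round(1).tolist(),'jaw', v([(470,416),(562,418)],67).round(1).tolist())
```

```text
blk [659.3  44.1] len 48.7 37.8 xdir yaw 0.377 -2.7439999999999998
blk [638.6 -77.2] len 48.1 36.8 xdir yaw -0.433 -3.5789999999999997
bed L [[411.8, 167.8], [432.5, -58.2]]
bed R [[489.4, 181.1], [515.8, -119.3]]
railL [[413.9, 167.9], [433.7, -39.2]]
railR [[482.0, 180.5], [509.5, -119.9]]
bolts [[391.3, 187.6], [498.2, 196.6], [526.7, -111.6]]
pad top edge far [[426.1, 162.9], [474.4, 167.2]] jaw [[449.3, -22.8], [498.7, -19.1]]
```

Run:
```python
from h import *
go([659.3,44.1,100],1.948)
```

```text
shift [ 38.7  86.3 162.7] turn rz -0.279 j6 -0.24
```

```bash
python3 -m jog '[[7.7,17.3,32.5,0,0,0],[7.7,17.3,32.5,0,0,0],[7.7,17.3,32.5,0,0,0],[7.7,17.3,32.5,0,0,0],[7.9,17.1,32.7,0,0,0],[0,0,0,0,0,-0.14],[0,0,0,0,0,-0.139],[0,0,0,0,0,0],[0,0,0,0,0,0]]'
python3 - <<'E'
from h import *
go([659.3,44.1,14],1.948)
c=cam('wrist');im=bot.capture('wrist'); cv2.imwrite('pics/w2.png',im[:,:,::-1])
E
```

```text
time: 4.35
tool_pos: [659.5, 44.0, 100.2]
tcp_rot: [3.141, 0.0, 1.944]
contact_force: [-0.4, -0.3, 0.8]
grip_width: 92.0
finger_force: 0.0
shift [ 0.1 -0.2 86.2] turn rz -0.004 j6 -0.42
```

View pics/w2.png

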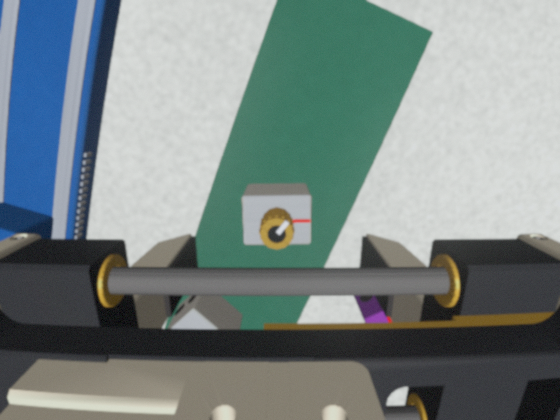

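```bash
python3 -m jog '[[0,0,20,0,0,0],[0,0,20,0,0,0],[0,0,20,0,0,0],[0,0,16,0,0,0],[0,0,10,0,0,0],[0,0,0,0,0,0]]'; python3 -m jog '[[0,0,0,0,0,0],[0,0,0,0,0,0],[0,0,0,0,0,0],[0,0,0,0,0,0],[0,0,0,0,0,0],[0,0,0,0,0,0],[0,0,0,0,0,0],[0,0,0,0,0,0]]' 0
python3 -m jog '[[0,0,-10,0,0,0],[0,0,-20,0,0,0],[0,0,-30,0,0,0],[0,0,-30,0,0,0],[0,0,-16,0,0,0],[0,0,0,0,0,0.14],[0,0,0,0,0,0.144],[0,0,0,0,0,0]]'
python3 - <<'E'
from h import *
v=V([462,45.5],.09)
print(v([0,98.5,0])); go(v([0,98.5,36]),np.pi/2+.09)
E
```

```text
time: 5.0
tool_pos: [658.5, 44.0, 12.8]
tcp_rot: [-3.139, -0.001, 1.945]
contact_force: [0.7, 0.2, 0.2]
grip_width: 91.8
finger_force: 0.0
time: 5.8
tool_pos: [659.2, 44.0, 14.2]
tcp_rot: [-3.141, -0.0, 1.947]
contact_force: [-1.8, 0.3, 3.5]
grip_width: 50.1
finger_force: 30.0
time: 6.6
tool_pos: [659.3, 44.1, 120.2]
tcp_rot: [3.142, -0.0, 1.662]
contact_force: [-0.1, 0.8, -2.9]
grip_width: 50.2
finger_force: 30.0
[453.1469629 143.6013442   0.       ]
shift [ 117.8 -196.3   84.2] turn rz 0.001 j6 -0.14
```

```bash
python3 -m jog '[[17,-28,0,0,0,0],[17,-28,0,0,0,0],[17,-28,0,0,0,0],[17,-28,0,0,0,0],[17,-28,0,0,0,0],[17,-28,0,0,0,0],[15.8,-28.3,0,0,0,0],[0,0,0,0,0,0],[0,0,0,0,0,0]]'
python3 - <<'E'
from h import *
v=V([462,45.5],.09); go(v([0,98.5,36]),np.pi/2+.09)
c=cam('wrist');im=bot.capture('wrist')
im=im[:,:,::-1].copy()
P=[v(p) for p in([-24,120,67],[24,120,67],[-40,60,25],[-40,100,25],[40,60,25],[40,100,25])]
q=proj(c,P); print(q.round(1).tolist()); cv2.imwrite('pics/w3raw.png',im)
for x,y in q: cv2.circle(im,(int(round(x)),int(round(y))),2,(0,0,255),-1)
cv2.imwrite('pics/w3.png',im)
E
```

```text
time: 7.5
tool_pos: [453.3, 143.6, 120.5]
tcp_rot: [3.14, -0.0, 1.667]
contact_force: [0.4, 0.4, -2.2]
grip_width: 49.9
finger_force: 30.0
shift [ 0.  -0.2 84.5] turn rz 0.006 j6 0.05
[[243.6, 191.6], [311.5, 191.9], [232.4, 246.2], [230.7, 203.0], [322.1, 246.7], [324.2, 203.5]]
```

View pics/w3.png

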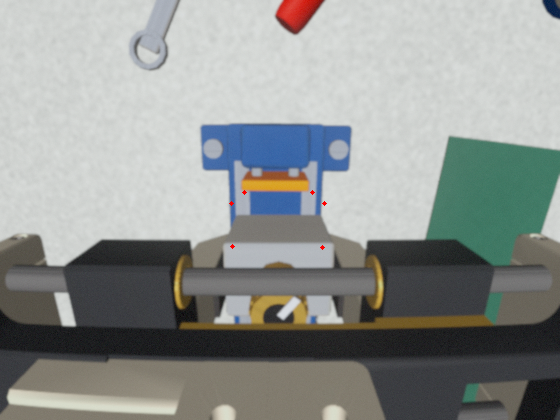

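Pad edge seen at columns 243–309, row 190 versus predicted 243.6–311.5, row 191.7: the vise pose is good to about 1 mm. Lowering.

```bash
python3 -m jog '[[0.8,-0.7,20,0,0,0],[0,0,25,0,0,0],[0,0,20,0,0,0],[0,0,10,0,0,0],[0,0,5,0,0,0],[0,0,3,0,0,0],[0,0,1,0,0,0],[0,0,0,0,0,0],[0,0,0,0,0,0]]'; python3 -m jog '[[0,0,0,0,0,0],[0,0,0,0,0,0],[0,0,0,0,0,0],[0,0,0,0,0,0],[0,0,0,0,0,0]]' 85;python3 -m jog '[[0,0,-20,0,0,0],[0,0,-30,0,0,0],[0,0,-40,0,0,0],[0,0,-40,0,0,0],[0,0,-30,0,0,0],[0,0,0,0,0,0]]' 100
python3 - <<'E'
from h import *
go([650,-110,200],np.pi/2+.09)
E
```

```text
time: 8.45
tool_pos: [452.8, 144.1, 36.6]
tcp_rot: [3.14, -0.0, 1.663]
contact_force: [-0.7, -0.4, -2.6]
grip_width: 49.7
finger_force: 30.0
time: 8.95
tool_pos: [452.4, 144.0, 36.1]
tcp_rot: [3.141, -0.0, 1.663]
contact_force: [0.1, -0.9, 0.1]
grip_width: 77.7
finger_force: 0.0
time: 9.55
tool_pos: [454.6, 144.4, 200.2]
tcp_rot: [3.133, -0.001, 1.663]
contact_force: [0.2, 0.0, -0.0]
grip_width: 91.9
finger_force: 0.0
shift [-271.3  171.2    1.6] turn rz 0.002 j6 0.05
```

```bash
python3 -m jog '[[-34.5,12.8,0,0,0,0],[-34.5,12.8,0,0,0,0],[-34.5,12.8,0,0,0,0],[-34.5,12.8,0,0,0,0],[-34.5,12.8,0,0,0,0],[-34.5,12.8,0,0,0,0],[-34.5,12.8,0,0,0,0],[-34.5,12.8,0,0,0,0],[-34.5,12.8,0,0,0,0],[-34.5,12.8,0,0,0,0],[-34.5,12.8,0,0,0,0],[0,0,0,0,0,0]]'
python3 - <<'E'
from h import *
bot.get_obs(); 
c=cam('wrist');im=bot.capture('wrist')[:,:,::-1]; np.savez('w4.npz',*c)
for r in bot.outline_of('valve1_mid','wrist')[:4]: print(r['p'],r['pixel'])
cv2.imwrite('pics/w4.png',im); cv2.imwrite('pics/w4c.png',cv2.resize(im[0:250,:],None,fx=1.0,fy=1.0))
print(bot.get_obs()['tool_pos'], proj(c,[[638.6,-77,47],[650,-170,47]]))
E
```

```text
time: 10.75
tool_pos: [627.7, -225.2, 193.6]
tcp_rot: [-3.14, 0.0, 1.659]
contact_force: [-0.0, 0.1, -0.2]
grip_width: 92.1
finger_force: 0.0
0.53 [138.2, 248.6]
0.48 [115.8, 43.5]
[ 626.82889177 -221.31000245  194.11420166] [[304.34364479  33.79421805]
 [305.82425792 138.1597001 ]]
```

View pics/w4.png

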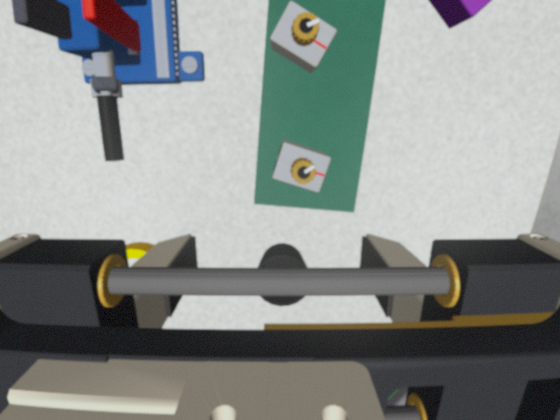

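```bash
cat >> h.py <<'E'
def blocks(name='pics/tmp.png',lo=120):
    o=bot.get_obs(); c=cam('wrist'); im=bot.capture('wrist')
    hsv=cv2.cvtColor(im,cv2.COLOR_RGB2HSV)
    g=cv2.inRange(hsv,(60,80,40),(95,255,255)); g=cv2.morphologyEx(g,cv2.MORPH_CLOSE,np.ones((3,3)))
    g[236:]=0
    H=np.zeros_like(g)
    for k in cv2.findContours(g,cv2.RETR_EXTERNAL,cv2.CHAIN_APPROX_SIMPLE)[0]:
        if cv2.contourArea(k)>1000: cv2.drawContours(H,[cv2.convexHull(k)],-1,255,-1)
    t=((hsv[...,1]<45)&(hsv[...,2]>lo)&(H>0)).astype(np.uint8)
    t=cv2.morphologyEx(t,cv2.MORPH_OPEN,np.ones((3,3)))
    n,l,s,ce=cv2.connectedComponentsWithStats(t)
    out=im[:,:,::-1].copy()
    for i in range(1,n):
        if s[i,4]<250: continue
        ys,xs=np.where(l==i); k=cv2.convexHull(np.c_[xs,ys].astype(np.float32))
        P=onz(c,k.reshape(-1,2),47)[:,:2].astype(np.float32)
        (x,y),(w,h),a=cv2.minAreaRect(P); 
        if w<h: w,h,a=h,w,a+90
        a=(a+90)%180-90
        print('blk px',ce[i].round(),'xy',round(x,1),round(y,1),'size',round(w,1),round(h,1),'yaw',round(np.deg2rad(a),3))
        b=proj(c,np.c_[cv2.boxPoints(((x,y),(w,h),a)),[47]*4]); cv2.polylines(out,[b.round().astype(int)],True,(0,0,255),1)
    cv2.imwrite(name,out); return hsv
E
python3 -m jog '[[0,0,0,0,0,0],[0,0,0,0,0,0]]' | head -2
python3 - <<'E'
from h import *
h=blocks('pics/w5.png'); print(h[160,292],h[45,290],h[60,300], h[30,280])
E
```

```text
time: 11.05
tool_pos: [627.2, -219.7, 196.0]
blk px [296.  44.] xy 637.6 -77.3 size 50.6 38.5 yaw -0.436
blk px [323.  39.] xy 652.4 -72.4 size 27.6 16.9 yaw -0.449
blk px [300. 171.] xy 648.2 -198.5 size 51.7 39.8 yaw -0.221
[108  13 191] [105  13 190] [105  14 188] [100  13 182]
```

Run:
```python
from h import *
go([648.2,-198.5,14],-0.221+np.pi/2)
```

```text
shift [ 19.2  22.8 182.2] turn rz 0.314 j6 -0.55
```

```bash
python3 -m jog '[[9.6,11.4,35,0,0,0],[9.6,11.4,35,0,0,0],[0,0,0,0,0,0.105],[0,0,0,0,0,0.105],[0,0,0,0,0,0.104],[0,0,0,0,0,0],[0,0,30,0,0,0],[0,0,30,0,0,0],[0,0,25,0,0,0],[0,0,17,0,0,0],[0,0,10,0,0,0],[0,0,0,0,0,0]]'; python3 -m jog '[[0,0,0,0,0,0],[0,0,0,0,0,0],[0,0,0,0,0,0],[0,0,0,0,0,0],[0,0,0,0,0,0],[0,0,0,0,0,0],[0,0,0,0,0,0],[0,0,0,0,0,0]]' 0
python3 -m jog '[[0,0,-10,0,0,0],[0,0,-20,0,0,0],[0,0,-30,0,0,0],[0,0,-30,0,0,0],[0,0,-30,0,0,0],[0,0,-16,0,0,0],[0,0,0,0,0,-0.105],[0,0,0,0,0,-0.105],[0,0,0,0,0,-0.102],[0,0,0,0,0,0],[0,0,0,0,0,0]]'
python3 - <<'E'
from h import *
v=V([461.3,46.3],.09)
go(v([0,58.5,36]),np.pi/2+.09)
E
```

```text
time: 12.3
tool_pos: [647.6, -199.1, 12.8]
tcp_rot: [-3.139, -0.001, 1.351]
contact_force: [0.1, -0.3, -0.5]
grip_width: 92.0
finger_force: 0.0
time: 13.1
tool_pos: [648.4, -199.8, 14.2]
tcp_rot: [3.141, -0.0, 1.349]
contact_force: [-0.9, 0.0, 2.0]
grip_width: 49.6
finger_force: 30.0
time: 14.2
tool_pos: [648.1, -199.6, 149.7]
tcp_rot: [-3.141, -0.001, 1.658]
contact_force: [0.3, 0.0, -4.1]
grip_width: 49.7
finger_force: 30.0
shift [ 319.7 -164.7  114. ] turn rz -0.003 j6 -0.5
```

```bash
python3 -m jog '[[29,-15,0,0,0,0],[29,-15,0,0,0,0],[29,-15,0,0,0,0],[29,-15,0,0,0,0],[29,-15,0,0,0,0],[29,-15,0,0,0,0],[29,-15,0,0,0,0],[29,-15,0,0,0,0],[29,-15,0,0,0,0],[29,-15,0,0,0,0],[27.5,-14.6,0,0,0,0],[0,0,0,0,0,0]]';python3 -m jog '[[0,0,0,0,0,0],[0,0,20,0,0,0],[0,0,20,0,0,0],[0,0,0,0,0,0],[0,0,0,0,0,0]]'
python3 - <<'E'
from h import *
v=V([461.3,46.3],.09)
go(v([0,56.5,36]),np.pi/2+.09)
c=cam('wrist'); im=bot.capture('wrist')[:,:,::-1].copy()
q=proj(c,[v(p) for p in([-25,79.5,69],[25,79.5,69],[25,117.5,69],[-25,117.5,69],[-24,120,67],[24,120,67])])
for x,y in q: cv2.circle(im,(int(round(x)),int(round(y))),1,(0,0,255),-1)
cv2.imwrite('pics/w6.png',im[100:270,150:400].repeat(3,0).repeat(3,1))
E
```

```text
time: 15.4
tool_pos: [453.5, 104.2, 150.2]
tcp_rot: [-3.14, -0.001, 1.662]
contact_force: [0.9, -0.0, -5.2]
grip_width: 49.8
finger_force: 30.0
time: 15.9
tool_pos: [456.5, 101.0, 110.2]
tcp_rot: [-3.142, 0.0, 1.659]
contact_force: [0.7, -0.7, -4.4]
grip_width: 50.1
finger_force: 30.0
shift [ 1.6 -0.1 74.2] turn rz -0.002 j6 -0.03
```

View pics/w6.png

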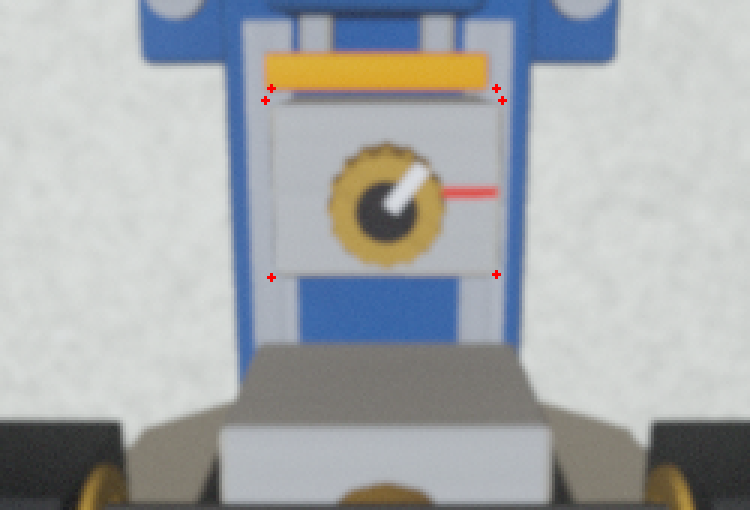

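```bash
python3 -m jog '[[1.2,-1.5,20,0,0,0],[0,0,25,0,0,0],[0,0,17,0,0,0],[0,0,7,0,0,0],[0,0,4,0,0,0],[0,0,1.5,0,0,0],[0,0,0,0,0,0],[0,0,0,0,0,0]]'; python3 -m jog '[[0,0,0,0,0,0],[0,0,0,0,0,0],[0,0,0,0,0,0],[0,0,0,0,0,0]]' 75;python3 -m jog '[[0,0,-20,0,0,0],[0,0,-25,0,0,0],[21,0,-10,0,0,0],[21,0,0,0,0,0],[0,0,20,0,0,0],[0,0,20,0,0,0],[0,0,13,0,0,0],[0,0,0,0,0,0],[0,0,0,0,0,0]]'
python3 -m jog '[[0,0,0,0,0,0],[0,0,0,0,0,0],[0,0,0,0,0,0],[0,0,0,0,0,0],[0,0,0,0,0,0],[0,0,0,0,0,0]]' 0
python3 -m jog '[[0,0,0,0,0,0],[0,0,0,0,0,0]]' 80
python3 -m jog '[[0,0,-20,0,0,0],[0,0,-30,0,0,0],[0,0,-40,0,0,0],[-30,0,-30,0,0,0],[-40,0,-20,0,0,0],[-30,20,0,0,0,0],[-30,20,0,0,0,0],[-30,20,0,0,0,0],[-30,20,0,0,0,0],[0,0,0,0,0,0],[0,0,0,0,0,0]]' 100
python3 - <<'E'
from h import *
blocks('pics/w7.png')
go([638,-140,200],np.pi/2+.09)
E
```

```text
time: 16.75
tool_pos: [454.8, 102.8, 36.2]
tcp_rot: [3.14, -0.0, 1.661]
contact_force: [0.6, -0.4, -3.3]
grip_width: 50.1
finger_force: 30.0
time: 17.15
tool_pos: [454.5, 102.8, 35.8]
tcp_rot: [3.141, -0.0, 1.661]
contact_force: [-0.5, 0.3, 0.8]
grip_width: 68.8
finger_force: 0.0
time: 18.05
tool_pos: [450.6, 144.6, 37.7]
tcp_rot: [-3.141, -0.0, 1.661]
contact_force: [-0.3, -0.1, 0.3]
grip_width: 68.8
finger_force: 0.0
time: 18.65
tool_pos: [451.3, 144.6, 38.2]
tcp_rot: [3.14, -0.0, 1.661]
contact_force: [1.9, -0.5, 5.3]
grip_width: 49.7
finger_force: 30.0
time: 18.85
tool_pos: [450.0, 144.5, 37.3]
tcp_rot: [-3.141, -0.0, 1.661]
contact_force: [-0.3, -0.4, -0.8]
grip_width: 61.2
finger_force: 0.0
time: 19.95
tool_pos: [546.6, -37.7, 176.6]
tcp_rot: [-3.14, -0.001, 1.659]
contact_force: [-1.1, 0.4, 0.8]
grip_width: 91.8
finger_force: 0.0
blk px [361. 227.] xy 635.6 -59.2 size 51.8 23.1 yaw 0.086
shift [-110.8   82.   -23.5] turn rz -0.0 j6 -0.3
```

Squared block 1 in place. Now a look at the remaining block.

```bash
python3 -m jog '[[-27,20,-5,0,0,0],[-27,20,-5,0,0,0],[-28,20,-5,0,0,0],[-29,22,-5,0,0,0],[0,0,0,0,0,0],[0,0,0,0,0,0],[0,0,0,0,0,0]]' | head -2
python3 - <<'E'
from h import *
blocks('pics/w8.png')
go([638,-77.3,14],np.pi/2-.434)
E
```

```text
time: 20.7
tool_pos: [637.9, -138.9, 197.3]
blk px [283. 128.] xy 637.6 -77.0 size 50.7 38.7 yaw -0.438
shift [ 61.2   5.8 183.6] turn rz 0.525 j6 -0.42
```

```bash
python3 -m jog '[[30.6,2.9,35,0,0,0],[30.6,2.9,35,0,0,0],[0,0,0,0,0,0.131],[0,0,0,0,0,0.131],[0,0,0,0,0,0.131],[0,0,0,0,0,0.132],[0,0,0,0,0,0],[0,0,40,0,0,0],[0,0,35,0,0,0],[0,0,22,0,0,0],[0,0,16.5,0,0,0],[0,0,0,0,0,0]]'; python3 -m jog '[[0,0,0,0,0,0],[0,0,0,0,0,0],[0,0,0,0,0,0],[0,0,0,0,0,0],[0,0,0,0,0,0],[0,0,0,0,0,0],[0,0,0,0,0,0],[0,0,0,0,0,0]]' 0
python3 -m jog '[[0,0,-10,0,0,0],[0,0,-20,0,0,0],[0,0,-30,0,0,0],[0,0,-30,0,0,0],[0,0,-30,0,0,0],[0,0,-16,0,0,0],[0,0,0,0,0,-0.131],[0,0,0,0,0,-0.131],[0,0,0,0,0,-0.131],[0,0,0,0,0,-0.131],[0,0,0,0,0,0],[0,0,0,0,0,0]]'
python3 - <<'E'
from h import *
v=V([459.9,46.2],.09)
go(v([0,14.5,36]),np.pi/2+.09)
E
```

```text
time: 21.95
tool_pos: [637.0, -78.1, 11.6]
tcp_rot: [-3.136, 0.001, 1.14]
contact_force: [0.2, 0.0, -0.3]
grip_width: 91.8
finger_force: 0.0
time: 22.75
tool_pos: [638.7, -78.9, 14.3]
tcp_rot: [-3.14, 0.0, 1.136]
contact_force: [-3.5, 2.0, 4.5]
grip_width: 49.7
finger_force: 30.0
time: 23.95
tool_pos: [639.2, -79.3, 150.0]
tcp_rot: [3.141, 0.0, 1.656]
contact_force: [0.2, -0.6, -2.5]
grip_width: 49.7
finger_force: 30.0
shift [ 154.8 -168.   113.9] turn rz -0.005 j6 -0.33
```

```bash
python3 -m jog '[[20,-22,0,0,0,0],[20,-22,0,0,0,0],[20,-22,0,0,0,0],[20,-22,0,0,0,0],[20,-22,0,0,0,0],[20,-22,0,0,0,0],[20,-22,0,0,0,0],[12.3,-14,20,0,0,-0.004],[0,0,20,0,0,0],[0,0,0,0,0,0],[0,0,0,0,0,0],[0,0,0,0,0,0]]'
python3 - <<'E'
from h import *
v=V([459.9,46.2],.09)
go(v([0,12.5,36]),np.pi/2+.09)
c=cam('wrist'); im=bot.capture('wrist')[:,:,::-1].copy()
q=proj(c,[v(p) for p in([-25,37.5,69],[25,37.5,69],[-25,79.5,69],[25,79.5,69],[-24,120,67],[24,120,67])])
for x,y in q: cv2.circle(im,(int(round(x)),int(round(y))),1,(0,0,255),-1)
cv2.imwrite('pics/w9.png',im[40:270,140:400].repeat(2,0).repeat(2,1))
E
```

```text
time: 25.15
tool_pos: [459.4, 57.3, 111.0]
tcp_rot: [3.139, 0.0, 1.662]
contact_force: [-0.4, 0.6, -2.5]
grip_width: 49.6
finger_force: 30.0
shift [ 1.4 -0.7 75. ] turn rz 0.002 j6 -0.13
```

View pics/w9.png

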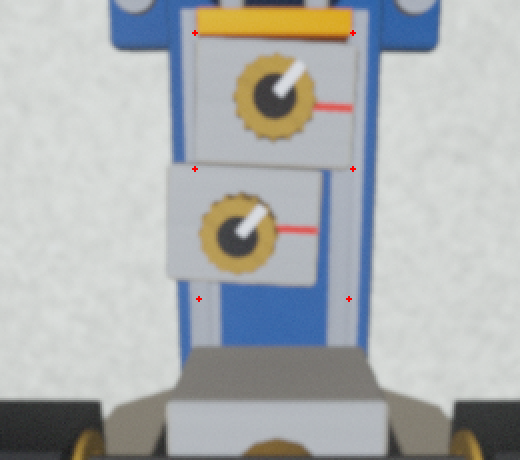

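Block 2 has been knocked about 10 mm towards −x and slightly turned (crop 245,225). I'll place block 3, then regrip and recentre blocks 2 and 1.

```bash
python3 -m jog '[[1.4,-0.3,20,0,0,0],[0,0,25,0,0,0],[0,0,17,0,0,0],[0,0,7,0,0,0],[0,0,4,0,0,0],[0,0,2,0,0,0],[0,0,0,0,0,0],[0,0,0,0,0,0]]'; python3 -m jog '[[0,0,0,0,0,0],[0,0,0,0,0,0],[0,0,0,0,0,0],[0,0,0,0,0,0]]' 75;python3 -m jog '[[0,0,-20,0,0,0],[0,0,-30,0,0,0],[-15,0,-40,0,0,0],[-15,0,-30,0,0,0],[0,0,0,0,0,0],[0,0,0,0,0,0],[0,0,0,0,0,0]]' 100
cat >> h.py <<'E'
def bedblocks(name,z=69):
    c=cam('wrist'); im=bot.capture('wrist'); hsv=cv2.cvtColor(im,cv2.COLOR_RGB2HSV); cv2.imwrite(name,im[:,:,::-1]); return c,im,hsv
E
python3 - <<'E'
from h import *
v=V([460.2,46.2],.09); print(bot.get_obs()['tool_pos'])
c=cam('wrist'); im=bot.capture('wrist')[:,:,::-1].copy(); cv2.imwrite('pics/w10r.png',im)
q=proj(c,[v(p) for p in([-40,60,25],[40,60,25],[-40,30,25],[40,30,25],[-24,120,67],[24,120,67])])
for x,y in q: cv2.circle(im,(int(round(x)),int(round(y))),1,(0,0,255),-1)
print(q.round().tolist())
cv2.imwrite('pics/w10.png',im[20:240,180:380].repeat(2,0).repeat(2,1))
E
```

```text
time: 26.0
tool_pos: [458.5, 58.8, 36.2]
tcp_rot: [3.14, 0.0, 1.664]
contact_force: [-2.5, -1.4, 7.5]
grip_width: 49.9
finger_force: 30.0
time: 26.4
tool_pos: [458.1, 59.0, 35.1]
tcp_rot: [3.141, -0.0, 1.664]
contact_force: [-0.6, 0.7, 0.0]
grip_width: 68.5
finger_force: 0.0
time: 27.1
tool_pos: [459.8, 29.4, 153.9]
tcp_rot: [-3.139, -0.001, 1.664]
contact_force: [0.4, -0.2, 0.4]
grip_width: 91.9
finger_force: 0.0
[459.80582687  29.38790909 153.94241603]
[[236.0, 113.0], [325.0, 113.0], [237.0, 146.0], [324.0, 147.0], [248.0, 27.0], [314.0, 27.0]]
```

View pics/w10.png

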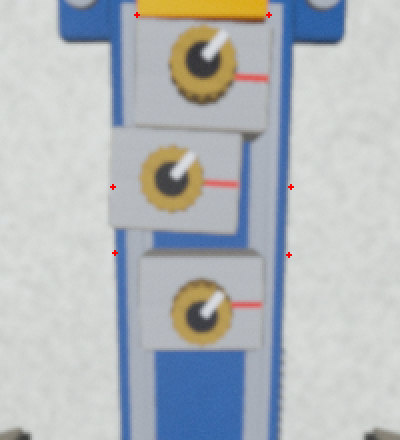

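Run:
```python
from h import *
c=cam('wrist')
for cs in([(138,19),(270,25),(268,133),(134,125)],[(112,127),(243,133),(238,234),(109,225)],[(141,255),(262,257),(264,349),(140,349)]):
    P=onz(c,np.array(cs)/2+[180,20],69)[:,:2]; e=(P[1]-P[0]+P[2]-P[3])/2; f=(P[0]-P[3]+P[1]-P[2])/2
    d=P.mean(0)-[460.2,46.2]; cc,s=np.cos(.09),np.sin(.09)
    print('world',P.mean(0).round(1),'vise',(cc*d[0]+s*d[1]).round(1),(-s*d[0]+cc*d[1]).round(1),'len',np.linalg.norm(e).round(1),np.linalg.norm(f).round(1),'yaw rel',(np.arctan2(e[1],e[0])-.09).round(3),(np.arctan2(-f[0],f[1])-.09).round(3))
go(V([460.2,46.2],.09)([-11,59,37]),np.pi/2+.09-.04)
```

```text
world [451.4 144.2] vise 0.1 98.4 len 48.9 37.0 yaw rel -0.046 -0.024
world [444.7 106.2] vise -10.0 61.2 len 49.5 36.7 yaw rel -0.054 -0.046
world [459.2  60.2] vise 0.2 14.0 len 48.8 37.4 yaw rel -0.004 0.01
shift [ 75.6  -8.5 116.8] turn rz 0.043 j6 -0.2
```

```bash
python3 -m jog '[[26,-2.5,0,0,0,0],[26,-2.5,0,0,0,0],[25.8,-2.5,20,0,0,0.045],[0,0,0,0,0,0],[0,0,30,0,0,0],[0,0,30,0,0,0],[0,0,25,0,0,0],[0,0,11.5,0,0,0],[0,0,0,0,0,0],[0,0,0,0,0,0]]'
python3 -m jog '[[0,0,0,0,0,0],[0,0,0,0,0,0],[0,0,0,0,0,0],[0,0,0,0,0,0],[0,0,0,0,0,0],[0,0,0,0,0,0],[0,0,0,0,0,0],[0,0,0,0,0,0]]' 0
python3 -m jog '[[0,0,-3,0,0,0],[-3,0,-1,0,0,0],[-1,5,0,0,0,0],[0,5,0,0,0,-0.045],[0,0,0,0,0,0],[0,0,0,0,0,0]]'
python3 - <<'E'
from h import *
v=V([460.2,46.2],.09)
go(v([0,57.2,37]),np.pi/2+.09)
E
```

```text
time: 28.15
tool_pos: [446.0, 105.6, 38.4]
tcp_rot: [-3.141, 0.0, 1.619]
contact_force: [-0.2, -0.2, 0.2]
grip_width: 91.9
finger_force: 0.0
time: 28.95
tool_pos: [445.1, 105.8, 38.5]
tcp_rot: [-3.14, 0.0, 1.619]
contact_force: [-4.7, -0.6, 4.9]
grip_width: 50.1
finger_force: 30.0
time: 29.55
tool_pos: [456.2, 102.3, 42.3]
tcp_rot: [-3.141, -0.0, 1.663]
contact_force: [-1.4, -0.0, -4.3]
grip_width: 49.7
finger_force: 30.0
shift [ 1.  -1.1  5.3] turn rz 0.002 j6 -0.04
```

```bash
python3 -m jog '[[0.5,-1,2,0,0,0],[0,0,2,0,0,0],[0,0,0,0,0,0],[0,0,0,0,0,0]]'
python3 -m jog '[[0,0,0,0,0,0],[0,0,0,0,0,0],[0,0,0,0,0,0]]' 75
python3 -m jog '[[0,0,-20,0,0,0],[0,0,-25,0,0,0],[20,0,-10,0,0,0],[20.5,0,0,0,0,0.045],[0,0,20,0,0,0],[0,0,20,0,0,0],[0,0,15,0,0,0],[0,0,0,0,0,0],[0,0,0,0,0,0]]'
python3 -m jog '[[0,0,0,0,0,0],[0,0,0,0,0,0],[0,0,0,0,0,0],[0,0,0,0,0,0],[0,0,0,0,0,0],[0,0,0,0,0,0]]' 0
python3 -m jog '[[0,0,-1.5,0,0,0],[0,0,-1,0,0,-0.043],[0,0,0,0,0,0],[0,0,0,0,0,0]]'
python3 - <<'E'
from h import *
v=V([460.2,46.2],.09)
go(v([0,98.4,37]),np.pi/2+.09)
E
```

```text
time: 29.95
tool_pos: [454.8, 102.8, 38.5]
tcp_rot: [-3.141, -0.0, 1.664]
contact_force: [-1.0, 0.2, -0.2]
grip_width: 49.8
finger_force: 30.0
time: 30.25
tool_pos: [455.5, 102.8, 38.7]
tcp_rot: [3.141, -0.0, 1.664]
contact_force: [0.4, 0.8, -1.1]
grip_width: 67.4
finger_force: 0.0
time: 31.15
tool_pos: [451.5, 143.1, 38.7]
tcp_rot: [3.142, -0.0, 1.619]
contact_force: [1.1, -0.1, 0.3]
grip_width: 69.3
finger_force: 0.0
time: 31.75
tool_pos: [451.5, 143.1, 39.1]
tcp_rot: [3.141, -0.0, 1.619]
contact_force: [-1.2, -0.8, 6.8]
grip_width: 49.5
finger_force: 30.0
time: 32.15
tool_pos: [451.1, 143.0, 40.8]
tcp_rot: [-3.141, -0.0, 1.661]
contact_force: [-0.6, -0.8, -2.5]
grip_width: 49.5
finger_force: 30.0
shift [1.1 0.3 3.8] turn rz -0.0 j6 0.05
```

Lower and release, retreat, then look at the bed and at the lever and crank from the −y side.

```bash
python3 -m jog '[[0,0,1.5,0,0,0],[0,0,1,0,0,0],[0,0,0,0,0,0],[0,0,0,0,0,0]]'
python3 -m jog '[[0,0,0,0,0,0],[0,0,0,0,0,0],[0,0,0,0,0,0]]' 80
python3 -m jog '[[0,0,-20,0,0,0],[0,0,-40,0,0,0],[0,0,-40,0,0,0],[-30,0,-40,0,0,0],[-40,0,-20,0,0,0],[-40,0,-10,0,0,0],[-40,0,0,0,0,0],[-40,0,0,0,0,0],[-40,0,0,0,0,0],[-40,0,0,0,0,0],[-20,0,0,0,0,0],[0,0,0,0,0,0]]' 100
python3 -m jog '[[0,0,0,0,0,0],[0,0,0,0,0,0],[0,0,0,0,0,0]]'
python3 - <<'E'
from h import *
v=V([460.2,46.2],.09)
c=cam('wrist'); im=bot.capture('wrist')[:,:,::-1].copy(); cv2.imwrite('pics/w11.png',im)
np.savez('c11.npz',*c); go(v([0,0,0]),np.pi/2+.09); print(bot.get_obs()['tool_pos'])
for t in('release_lever','crank_handle'):
    for r in bot.outline_of(t,'wrist')[:3]: print(t,r['p'],r['pixel'],r['mask'].sum())
E
```

```text
time: 32.55
tool_pos: [451.3, 143.1, 39.1]
tcp_rot: [3.141, -0.0, 1.661]
contact_force: [-3.2, -0.8, 6.2]
grip_width: 50.0
finger_force: 30.0
time: 32.85
tool_pos: [451.5, 143.1, 38.5]
tcp_rot: [3.141, -0.0, 1.662]
contact_force: [0.6, -0.4, 0.5]
grip_width: 69.3
finger_force: 0.0
time: 34.05
tool_pos: [477.8, -148.2, 208.2]
tcp_rot: [-3.142, 0.0, 1.658]
contact_force: [-0.0, 0.7, -0.3]
grip_width: 91.8
finger_force: 0.0
time: 34.35
tool_pos: [477.7, -144.6, 208.6]
tcp_rot: [3.142, -0.0, 1.663]
contact_force: [0.4, 0.7, 0.9]
grip_width: 92.5
finger_force: 0.0
shift [1.916e+02 2.000e-01 2.087e+02] turn rz 0.003 j6 -0.54
[ 477.70400269 -144.66877888  208.6287644 ]
release_lever 0.62 [302.3, 144.6] 1155
crank_handle 0.91 [299.9, 238.4] 791
```

View pics/w11.png

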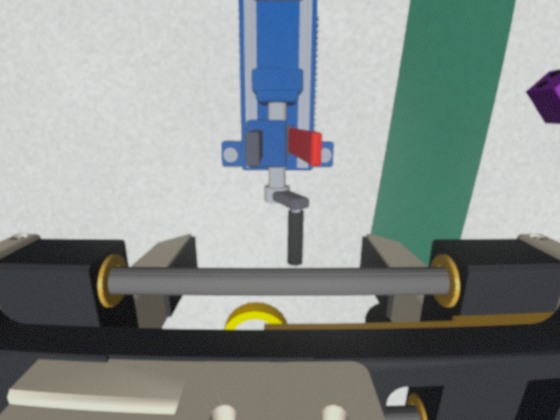

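Wrist view: red paddle at (305,147), dark post at (253,147), crank handle from (295,210) to (295,264), and the axis near column 278. I'll fit the heights numerically.

Run:
```python
from h import *
v=V([460.2,46.2],.09)
cs={}
for n in('scene','top','wrist'):
    cs[n]=cam(n); im=bot.capture(n); h=cv2.cvtColor(im,cv2.COLOR_RGB2HSV)
    m=(((h[...,0]<6)|(h[...,0]>174))&(h[...,1]>150)&(h[...,2]>60)).astype(np.uint8)
    x,y={'scene':(257,186),'top':(317,227),'wrist':(302,144)}[n]; w=40
    s=np.zeros_like(m); s[y-w:y+w,x-w:x+w]=m[y-w:y+w,x-w:x+w]
    k,l,st,ce=cv2.connectedComponentsWithStats(s); i=1+np.argmax(st[1:,4]); ys,xs=np.where(l==i)
    hull=cv2.convexHull(np.c_[xs,ys].astype(np.int32)); ap=cv2.approxPolyDP(hull,1.5,True).reshape(-1,2).tolist()
    print(n,'red box',xs.min(),xs.max(),ys.min(),ys.max(),ap)
    if n=='wrist':
        d=(h[...,2]<70)&(h[...,1]<90); s=np.zeros_like(m); s[115:180,235:275]=d[115:180,235:275]; ys,xs=np.where(s); print('post dark',np.percentile(xs,[2,98]),np.percentile(ys,[2,98]))
        d=(h[...,2]<60)&(h[...,1]<120)
        for r in(212,225,240,255,262): q=np.where(d[r,280:320])[0]+280; print(r,q.min() if len(q) else 0,q.max() if len(q) else 0)
for zt in(125,132,139,146):
    for yg in(-95,):
        P=[v(p) for p in([35,yg-12,zt],[35,yg+12,zt],[-20,yg-12,zt],[-20,yg+12,zt])]
        for n in cs: print(zt,n,proj(cs[n],P).round(1).tolist())
```

```text
scene red box 254 263 178 194 [[262, 194], [256, 193], [254, 178], [261, 179]]
top red box 311 324 223 236 [[324, 223], [320, 235], [311, 236], [314, 225]]
wrist red box 290 320 128 163 [[318, 163], [312, 163], [290, 149], [290, 129], [313, 131], [320, 134]]
post dark [260. 260.] [132.48 146.84]
212 0 0
225 0 0
240 0 0
255 0 0
262 0 0
125 scene [[268.7, 187.3], [276.8, 188.4], [271.7, 172.2], [279.7, 173.2]]
125 top [[302.5, 224.0], [291.5, 225.1], [305.3, 249.4], [294.2, 250.5]]
125 wrist [[324.1, 100.0], [325.2, 66.1], [250.8, 99.8], [250.3, 65.9]]
132 scene [[268.6, 186.0], [276.8, 187.1], [271.7, 170.8], [279.7, 171.8]]
132 top [[302.7, 223.6], [291.6, 224.7], [305.5, 249.2], [294.3, 250.4]]
132 wrist [[325.5, 99.5], [326.6, 64.5], [250.0, 99.2], [249.4, 64.2]]
139 scene [[268.6, 184.6], [276.8, 185.7], [271.7, 169.4], [279.7, 170.4]]
139 top [[302.9, 223.2], [291.7, 224.3], [305.8, 249.0], [294.4, 250.2]]
139 wrist [[326.9, 98.9], [328.2, 62.8], [249.1, 98.6], [248.5, 62.5]]
146 scene [[268.5, 183.3], [276.8, 184.3], [271.6, 167.9], [279.7, 169.0]]
146 top [[303.1, 222.8], [291.8, 224.0], [306.0, 248.9], [294.6, 250.0]]
146 wrist [[328.5, 98.2], [329.8, 61.0], [248.2, 98.0], [247.5, 60.7]]
```

Run:
```python
from h import *
from scipy.optimize import least_squares
cs={n:cam(n) for n in('scene','top','wrist')}
def tri(ob):
    f=lambda P:np.concatenate([(proj(cs[n],P)[0]-q)*(2 if n=='wrist' else 1) for n,q in ob.items()])
    r=least_squares(f,[490,-90,130]); d=r.x-[460.2,46.2,0]; c,s=np.cos(.09),np.sin(.09)
    print(np.round([c*d[0]+s*d[1],-s*d[0]+c*d[1],d[2]],1),'res',r.fun.round(1))
for k in(('wrist','top','scene'),('wrist','top'),('wrist','scene')):
    for O in({'wrist':(319,164),'top':(324.5,222.5),'scene':(253.5,177.5)},{'wrist':(320.5,133.5),'top':(313.5,224.5),'scene':(261.5,178.5)}):
        tri({n:O[n] for n in k})
im=cv2.imread('pics/w11.png'); cv2.imwrite('pics/w11c.png',cv2.resize(im[110:270,220:345],None,fx=3.7,fy=3.7,interpolation=cv2.INTER_CUBIC))
```

```text
[  28.7 -151.   155.9] res [ 0.1 -0.   0.2  0.7  0.2  0.1]
[  29.  -130.4  155.5] res [-0.1 -0.3  1.4 -0.5 -0.7  0.1]
[  35.  -157.8  108.4] res [ 0.  -0.1  0.4  0.1]
[  34.2 -132.2  116.5] res [-0.1 -0.1  0.3 -0.8]
[  28.6 -151.   156. ] res [0.  0.  0.2 0. ]
[  28.9 -130.4  156.2] res [-0.  -0.1 -0.8 -0. ]
```

View pics/w11c.png

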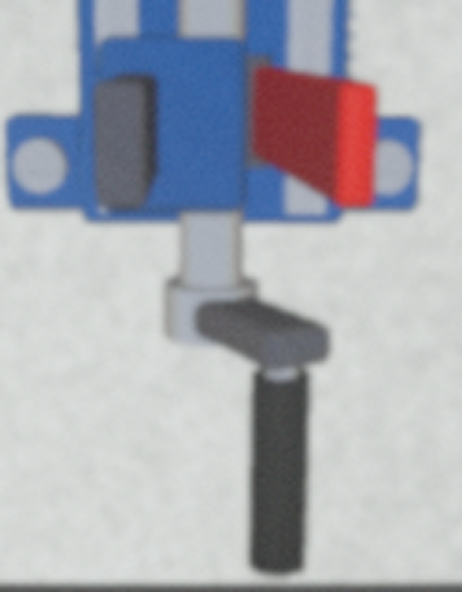

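Run:
```python
from h import *
v=V([460.2,46.2],.09); c=cam('wrist')
for zt in(125,132,139,146,153,160):
    q=proj(c,[v(p) for p in([35,-152,zt],[35,-128,zt],[-20,-152,zt],[-20,-128,zt])]); print(zt,'w',(q[0]-q[2])[0].round(1),'h',(q[0]-q[1])[1].round(1), q.round(0).tolist())
# axis collar and handle: crop (279,375..570)
from itertools import product
for th in(.2,.3,.4,.5,.6):
    x,z=35*np.sin(th),85+35*np.cos(th); q=proj(c,[v([x,-200,z]),v([x,-248,z]),v([0,-170,85])]); P=[]
    print(th,q.round(1).tolist())
print('handle obs',279/3.7+220,375/3.7+110,570/3.7+110)
```

```text
125 w 70.0 h 31.2 [[322.0, 160.0], [323.0, 128.0], [252.0, 159.0], [251.0, 128.0]]
132 w 72.0 h 32.1 [[323.0, 161.0], [324.0, 129.0], [251.0, 161.0], [251.0, 128.0]]
139 w 74.2 h 33.1 [[325.0, 162.0], [326.0, 129.0], [250.0, 162.0], [250.0, 129.0]]
146 w 76.4 h 34.1 [[326.0, 163.0], [327.0, 129.0], [250.0, 163.0], [249.0, 129.0]]
153 w 78.9 h 35.2 [[328.0, 165.0], [329.0, 130.0], [249.0, 165.0], [248.0, 129.0]]
160 w 81.4 h 36.3 [[329.0, 166.0], [331.0, 130.0], [248.0, 166.0], [247.0, 130.0]]
0.2 [[285.7, 215.6], [285.2, 267.2], [277.5, 173.4]]
0.3 [[289.7, 215.3], [289.0, 266.7], [277.5, 173.4]]
0.4 [[293.5, 214.9], [292.6, 266.1], [277.5, 173.4]]
0.5 [[297.1, 214.4], [296.1, 265.3], [277.5, 173.4]]
0.6 [[300.4, 213.7], [299.3, 264.4], [277.5, 173.4]]
handle obs 295.4054054054054 211.35135135135135 264.05405405405406
```

Run:
```python
from h import *
v=V([460.2,46.2],.09); go(v([-2.5,-142,111]),np.pi/2+.09)
```

```text
shift [50.4 -2.7 97.6] turn rz 0.002 j6 -0.54
```

```bash
python3 -m jog '[[25,-1.3,0,0,0,0],[25.4,-1.4,0,0,0,0],[0,0,0,0,0,0],[0,0,0,0,0,0],[0,0,25,0,0,0],[0,0,25,0,0,0],[0,0,25,0,0,0],[0,0,15,0,0,0],[0,0,7.6,0,0,0],[0,0,0,0,0,0],[0,0,0,0,0,0]]'
python3 -m jog '[[0,0,0,0,0,0],[0,0,0,0,0,0],[0,0,0,0,0,0],[0,0,0,0,0,0],[0,0,0,0,0,0],[0,0,0,0,0,0],[0,0,0,0,0,0],[0,0,0,0,0,0]]' 0
```

```text
time: 35.75
tool_pos: [470.9, -96.3, 111.5]
tcp_rot: [3.141, 0.0, 1.661]
contact_force: [0.6, 0.7, 0.3]
grip_width: 91.8
finger_force: 0.0
time: 36.55
tool_pos: [469.7, -96.2, 112.0]
tcp_rot: [-3.14, 0.001, 1.662]
contact_force: [-7.0, -1.3, 12.4]
grip_width: 39.4
finger_force: 30.0
```

```bash
python3 -m jog '[[3,0,0,0,0,0],[6,0,0,0,0,0],[8,0,0,0,0,0],[8,0,0,0,0,0],[8,0,0,0,0,0],[8,0,0,0,0,0],[6,0,0,0,0,0],[4,0,0,0,0,0],[2,0,0,0,0,0],[1,0,0,0,0,0],[0,0,0,0,0,0]]'
python3 -m jog '[[3,0,0,0,0,0],[3,0,0,0,0,0],[2,0,0,0,0,0],[1,0,0,0,0,0],[0,0,0,0,0,0]]'
python3 - <<'E'
from h import *
v=V([460.2,46.2],.09); go(v([-2.5,-142,111]))
E
```

```text
time: 37.65
tool_pos: [464.9, -42.3, 112.0]
tcp_rot: [-3.141, 0.001, 1.662]
contact_force: [-6.4, -2.3, 12.4]
grip_width: 39.2
finger_force: 30.0
time: 38.15
tool_pos: [464.1, -33.4, 112.1]
tcp_rot: [-3.141, 0.001, 1.662]
contact_force: [-7.0, -1.2, 12.9]
grip_width: 39.2
finger_force: 30.0
shift [-62.4   0.7   1.1] turn rz 0 j6 -0.33
```

```bash
for i in 1 2 3 4; do python3 -m jog '[[1,0,0,0,0,0],[1,0,0,0,0,0],[0,0,0,0,0,0]]' | grep -E "pos|force: \["; done
```

```text
tool_pos: [463.9, -31.5, 112.1]
contact_force: [-6.1, -2.4, 12.9]
tool_pos: [463.7, -29.5, 112.0]
contact_force: [-6.5, -3.3, 13.6]
tool_pos: [463.6, -27.5, 112.0]
contact_force: [-6.7, -0.9, 12.7]
tool_pos: [463.4, -25.8, 112.0]
contact_force: [-6.4, -4.5, 13.1]
```

```bash
for i in 1 2 3; do python3 -m jog '[[1,0,0,0,0,0],[1,0,0,0,0,0]]' | grep -E "pos|force: \["; done
python3 - <<'E'
from h import *
n='top'; im=bot.capture(n); cv2.imwrite('pics/t3.png',im[:,:,::-1]);
E
```

```text
tool_pos: [463.3, -24.1, 112.0]
contact_force: [-6.3, -4.8, 12.9]
tool_pos: [463.1, -22.1, 112.0]
contact_force: [-6.8, -5.8, 11.7]
tool_pos: [462.9, -20.5, 112.0]
contact_force: [-6.8, -6.8, 11.0]
```

```bash
for i in 1 2 3; do python3 -m jog '[[1,0,0,0,0,0],[1,0,0,0,0,0]]' | grep -E "pos|force: \["; done
```

```text
tool_pos: [462.8, -18.5, 112.0]
contact_force: [-6.9, -8.0, 12.3]
tool_pos: [462.6, -16.8, 112.0]
contact_force: [-7.4, -9.0, 12.2]
tool_pos: [462.5, -15.5, 112.0]
contact_force: [-6.6, -15.8, 11.5]
```

```bash
python3 -m jog '[[0,0,0,0,0,0],[0,0,0,0,0,0],[0,0,0,0,0,0],[0,0,0,0,0,0],[0,0,0,0,0,0]]' 100
python3 -m jog '[[0,0,-20,0,0,0],[0,0,-25,0,0,0],[0,0,-20,0,0,0],[-25,0,0,0,0,0],[-35,0,0,0,0,0],[-25,0,0,0,0,0],[0,0,0,0,0,0],[0,0,0,0,0,0]]'
python3 - <<'E'
from h import *
v=V([460.2,46.2],.09); go(v([16,-145,102]),np.pi/2+.09); go(v([0,-17,153.9]))
E
```

```text
time: 41.1
tool_pos: [462.5, -12.9, 110.7]
tcp_rot: [-3.141, -0.0, 1.662]
contact_force: [0.9, 0.6, -0.6]
grip_width: 74.6
finger_force: 0.0
time: 41.9
tool_pos: [470.2, -97.7, 175.6]
tcp_rot: [-3.141, -0.001, 1.661]
contact_force: [-0.5, 0.6, -0.2]
grip_width: 91.9
finger_force: 0.0
shift [-0.9 19.  73.6] turn rz -0.0 j6 -0.45
shift [127.2   3.   21.9] turn rz 0 j6 -0.45
```

```bash
python3 -m jog '[[-0.9,9.5,0,0,0,0],[0,9.5,0,0,0,0],[0,0,0,0,0,0],[0,0,20,0,0,0],[0,0,20,0,0,0],[0,0,20,0,0,0],[0,0,13.5,0,0,0],[0,0,0,0,0,0],[0,0,0,0,0,0]]' 50
python3 -m jog '[[0,0,0,0,0,0],[0,0,0,0,0,0],[0,0,0,0,0,0],[0,0,0,0,0,0],[0,0,0,0,0,0],[0,0,0,0,0,0]]' 0
python3 - <<'E'
from h import *
v=V([460.2,46.2],.09); go(v([0,-145,85])); o=bot.get_obs();print(o['grip_width'],o['tool_pos'])
E
```

```text
time: 42.8
tool_pos: [489.8, -96.7, 102.6]
tcp_rot: [-3.142, -0.0, 1.662]
contact_force: [0.2, 0.4, 0.7]
grip_width: 46.0
finger_force: 0.0
time: 43.4
tool_pos: [489.0, -97.1, 102.4]
tcp_rot: [-3.14, -0.0, 1.662]
contact_force: [-2.7, -2.0, 1.8]
grip_width: 13.1
finger_force: 30.0
shift [  0.3 -15.8  17.4] turn rz 0 j6 -0.44
13.085847410062625 [489.02799398 -97.09453167 102.42148352]
```

```bash
python3 -c "
import numpy as np
t=0.47+0.2*np.arange(32); y=35*np.sin(t); z=-35*np.cos(t)
for k,(a,b) in enumerate(zip(np.diff(y),np.diff(z))): print(round(t[k+1],2),'[0,%.1f,%.1f,0,0,0]'%(a,b),end=' ; ')"
```

```text
0.67 [0,5.9,3.8,0,0,0] ; 0.87 [0,5.0,4.9,0,0,0] ; 1.07 [0,4.0,5.8,0,0,0] ; 1.27 [0,2.7,6.4,0,0,0] ; 1.47 [0,1.4,6.8,0,0,0] ; 1.67 [0,0.0,7.0,0,0,0] ; 1.87 [0,-1.4,6.9,0,0,0] ; 2.07 [0,-2.7,6.4,0,0,0] ; 2.27 [0,-3.9,5.8,0,0,0] ; 2.47 [0,-5.0,4.9,0,0,0] ; 2.67 [0,-5.9,3.8,0,0,0] ; 2.87 [0,-6.5,2.5,0,0,0] ; 3.07 [0,-6.9,1.2,0,0,0] ; 3.27 [0,-7.0,-0.2,0,0,0] ; 3.47 [0,-6.8,-1.6,0,0,0] ; 3.67 [0,-6.4,-2.9,0,0,0] ; 3.87 [0,-5.7,-4.1,0,0,0] ; 4.07 [0,-4.7,-5.1,0,0,0] ; 4.27 [0,-3.6,-6.0,0,0,0] ; 4.47 [0,-2.3,-6.6,0,0,0] ; 4.67 [0,-1.0,-6.9,0,0,0] ; 4.87 [0,0.4,-7.0,0,0,0] ; 5.07 [0,1.8,-6.8,0,0,0] ; 5.27 [0,3.1,-6.3,0,0,0] ; 5.47 [0,4.3,-5.5,0,0,0] ; 5.67 [0,5.3,-4.6,0,0,0] ; 5.87 [0,6.1,-3.4,0,0,0] ; 6.07 [0,6.6,-2.2,0,0,0] ; 6.27 [0,6.9,-0.8,0,0,0] ; 6.47 [0,7.0,0.6,0,0,0] ; 6.67 [0,6.7,2.0,0,0,0] ;
```

```bash
python3 -m jog '[[0,5.9,3.8,0,0,0],[0,5.0,4.9,0,0,0],[0,4.0,5.8,0,0,0],[0,2.7,6.4,0,0,0],[0,1.4,6.8,0,0,0],[0,0,0,0,0,0]]'
python3 -m jog '[[0,0,7,0,0,0],[0,-1.4,6.9,0,0,0],[0,-2.7,6.4,0,0,0],[0,-3.9,5.8,0,0,0],[0,-5,4.9,0,0,0],[0,0,0,0,0,0]]'
python3 - <<'E'
from h import *
v=V([460.2,46.2],.09); go(v([0,-145,85])); 
for n in('top',):
    im=bot.capture(n); cv2.imwrite('pics/t4.png',im[:,:,::-1])
    for r in bot.outline_of('soft_pad',n)[:2]: ys,xs=np.where(r['mask']); print(r['p'],xs.mean(),r['mask'].sum())
E
```

```text
time: 44.0
tool_pos: [507.3, -96.6, 73.8]
tcp_rot: [-3.138, 0.001, 1.663]
contact_force: [-4.8, -9.9, -4.6]
grip_width: 12.8
finger_force: 30.0
time: 44.6
tool_pos: [495.6, -99.9, 44.9]
tcp_rot: [3.141, 0.005, 1.663]
contact_force: [-8.4, -16.5, 9.3]
grip_width: 12.5
finger_force: 30.0
shift [  3.5 -22.1 -40.2] turn rz 0 j6 -0.44
0.49 244.80054644808743 366
0.29 141.5894909688013 609
```

```bash
for i in 1 2 3; do python3 -m jog '[[-1.5,0,0,0,0,0],[0,0,0,0,0,0]]'| grep -E "pos|force: \["; done
cp pics/w10r.png pics/ref.png
```

```text
tool_pos: [495.6, -100.0, 44.8]
contact_force: [-7.5, -10.7, 11.2]
tool_pos: [495.5, -100.3, 44.8]
contact_force: [-7.9, -4.2, 12.6]
tool_pos: [495.5, -101.1, 44.7]
contact_force: [-7.7, -0.5, 12.7]
```

Run:
```python
from h import *
v=V([460.2,46.2],.09); c=cam('top')
def prof(im):
    im=im.astype(np.float32); out=[]
    ys=np.arange(110,140,1.0)
    for y in ys:
        q=proj(c,[v([x,y,67]) for x in np.linspace(-18,18,19)]).astype(np.float32)
        s=cv2.remap(im,q[:,0].reshape(1,-1),q[:,1].reshape(1,-1),cv2.INTER_CUBIC)[0]; out.append((s[:,2]-s[:,0]).mean())
    return ys,np.array(out)
for a in('pics/top0.png','pics/t3.png','pics/t4.png'):
    y,p=prof(cv2.imread(a)); print(a,p.round().astype(int).tolist())
```

```text
pics/top0.png [-73, -76, -61, -27, 12, 37, 46, 43, 35, 45, 76, 111, 127, 126, 126, 132, 129, 98, 40, -12, -30, -23, -14, -14, -15, -18, -28, -43, -57, -65]
pics/t3.png [22, 22, 22, 18, 10, 0, -7, -8, -3, 25, 72, 118, 137, 136, 135, 141, 138, 105, 43, -13, -33, -26, -16, -16, -17, -20, -31, -47, -61, -69]
pics/t4.png [22, 22, 20, 20, 22, 26, 29, 25, 13, -5, -18, -2, 44, 100, 136, 144, 145, 149, 145, 114, 58, 4, -24, -28, -22, -23, -33, -49, -64, -72]
```

```bash
cat >> h.py <<'E'
def pad():
    v=V([460.2,46.2],.09); c=cam('top'); ys=np.arange(116,142,.25)
    def pr(im):
        o=[]
        for y in ys:
            q=proj(c,[v([x,y,67]) for x in np.linspace(-18,18,19)]).astype(np.float32)
            s=cv2.remap(im.astype(np.float32),q[:,0].reshape(1,-1),q[:,1].reshape(1,-1),cv2.INTER_CUBIC)[0]; o.append((s[:,2]-s[:,0]).mean())
        o=np.array(o); k=o.argmax(); 
        return ys[np.where(o[:k]<50)[0].max()], ys[k+np.where(o[k:]<50)[0].min()]
    a=pr(cv2.imread('pics/t3.png')); im=bot.capture('top')[:,:,::-1]; b=pr(im); print('pad front/back moved',b[0]-a[0],b[1]-a[1]); return im
E
python3 -c "
from h import *
pad()"
python3 -m jog '[[0,-5.9,3.8,0,0,0],[0,-6.5,2.5,0,0,0],[0,-6.9,1.2,0,0,0],[0,0,0,0,0,0],[0,0,0,0,0,0]]'
python3 -c "
from h import *
pad(); v=V([460.2,46.2],.09); go(v([0,-145,85]))"
```

```text
pad front/back moved 1.75 1.5
time: 45.85
tool_pos: [478.3, -103.2, 37.0]
tcp_rot: [3.138, 0.001, 1.661]
contact_force: [1.8, -1.3, 6.7]
grip_width: 12.9
finger_force: 30.0
pad front/back moved 2.5 2.25
shift [  5.4  -4.5 -48. ] turn rz 0 j6 -0.46
```

```bash
python3 -m jog '[[0,-7,-0.2,0,0,0],[0,-6.8,-1.6,0,0,0],[0,-6.4,-2.9,0,0,0],[0,-5.7,-4.1,0,0,0],[0,0,0,0,0,0],[0,0,0,0,0,0]]'
python3 -c "
from h import *
pad(); v=V([460.2,46.2],.09); go(v([0,-145,85]))"
```

```text
time: 46.5
tool_pos: [450.7, -105.7, 44.6]
tcp_rot: [-3.14, 0.001, 1.662]
contact_force: [-0.3, -5.6, -2.1]
grip_width: 12.9
finger_force: 30.0
pad front/back moved 4.5 4.25
shift [  5.4  23.1 -40.5] turn rz 0 j6 -0.49
```

```bash
python3 -m jog '[[-0.5,-3.6,-3.8,0,0,0],[-0.5,-3.1,-4.2,0,0,0],[0,0,0,0,0,0],[0,0,0,0,0,0]]'
python3 -c "
from h import *
pad()"
python3 -m jog '[[0,0,0,0,0,0],[0,0,0,0,0,0],[0,0,0,0,0,0]]' 50
python3 -m jog '[[-10,0,-10,0,0,0],[-10,0,-30,0,0,0],[0,0,-40,0,0,0],[0,0,-40,0,0,0],[0,0,-30,0,0,0],[0,0,0,0,0,0]]'
python3 -c "
from h import *
im=pad(); v=V([460.2,46.2],.09); go(v([0,29-46,153.9]),np.pi/2+.09)"
```

```text
time: 46.95
tool_pos: [443.5, -106.6, 52.8]
tcp_rot: [-3.14, -0.0, 1.662]
contact_force: [-2.8, -4.8, -4.7]
grip_width: 12.8
finger_force: 30.0
pad front/back moved 5.0 4.75
time: 47.3
tool_pos: [444.7, -106.3, 53.4]
tcp_rot: [3.141, -0.0, 1.662]
contact_force: [0.9, 0.5, 0.5]
grip_width: 32.3
finger_force: 0.0
time: 47.9
tool_pos: [448.4, -127.2, 207.4]
tcp_rot: [3.134, 0.004, 1.662]
contact_force: [0.8, -0.2, -0.3]
grip_width: 45.8
finger_force: 0.0
pad front/back moved 5.0 4.75
shift [154.1  28.4  50.9] turn rz 0.001 j6 -0.53
```

Pad is pressed about 4.9 mm. Now one look at the clamped row from above.

```bash
python3 -m jog '[[30,8,0,0,0,0],[30,8,0,0,0,0],[30,8,10,0,0,0],[30,4,10,0,0,0],[24,0.4,10,0,0,0],[0,0,10,0,0,0],[0,0,0,0,0,0],[0,0,0,0,0,0]]'|head -2
python3 - <<'E'
from h import *
v=V([460.2,46.2],.09); print(bot.get_obs()['tool_pos'])
c=cam('wrist'); im=bot.capture('wrist')[:,:,::-1].copy(); cv2.imwrite('pics/w12r.png',im)
q=proj(c,[v(p) for y in(106,68,30) for p in([-25,y,69],[25,y,69],[0,y,95])])
print(q.round(1).tolist())
for x,y in q: cv2.circle(im,(int(round(x)),int(round(y))),1,(0,0,255),-1)
cv2.imwrite('pics/w12.png',im[0:220,180:380].repeat(2,0).repeat(2,1))
E
```

```text
time: 48.75
tool_pos: [461.2, 18.8, 162.5]
[461.2422045   18.78157958 162.54025589]
[[246.4, 34.2], [313.2, 34.2], [280.0, 23.9], [247.5, 87.0], [312.0, 87.1], [279.9, 83.2], [248.5, 136.7], [310.8, 136.8], [279.8, 138.8]]
```

View pics/w12.png

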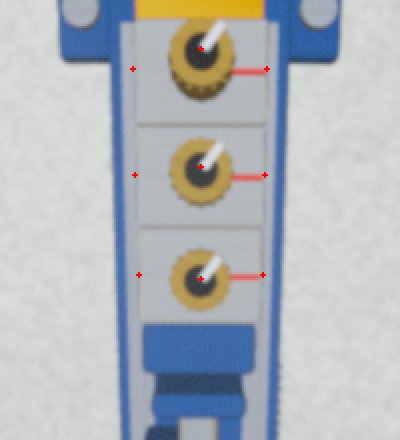

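The row is straight, tight and centred: fittings at crop (201,52), (201,171), (201,281), with bars about 0.9 rad before the red marks. Now the fittings.

Run:
```python
from h import *
v=V([460.2,46.2],.09)
go(v([0,29.3,71.5]),np.pi/2+.09)
```

```text
shift [56.9  1.1 91.5] turn rz -0.0 j6 -0.22
```

```bash
python3 -m jog '[[28,0.5,0,0,0,0],[28.9,0.5,0,0,0,0],[0,0,0,0,0,-0.14],[0,0,0,0,0,-0.14],[0,0,0,0,0,-0.14],[0,0,0,0,0,0],[0,0,25,0,0,0],[0,0,25,0,0,0],[0,0,25,0,0,0],[0,0,11,0,0,0],[0,0,5.5,0,0,0],[0,0,0,0,0,0]]'
python3 -m jog '[[0,0,0,0,0,0],[0,0,0,0,0,0],[0,0,0,0,0,0],[0,0,0,0,0,0],[0,0,0,0,0,0],[0,0,0,0,0,0]]' 0
python3 -m jog '[[0,0,0,0,0,0.1],[0,0,0,0,0,0.12],[0,0,0,0,0,0.12],[0,0,0,0,0,0.12],[0,0,0,0,0,0.12],[0,0,0,0,0,0.12],[0,0,0,0,0,0.12],[0,0,0,0,0,0.08],[0,0,0,0,0,0],[0,0,0,0,0,0]]'
python3 -c "
from h import *
o=bot.get_obs(); print(o['moment'],o['contact_force'])"
```

```text
time: 50.0
tool_pos: [457.5, 76.0, 71.6]
tcp_rot: [-3.142, -0.0, 2.08]
contact_force: [-0.6, 0.3, -0.4]
grip_width: 45.8
finger_force: 0.0
time: 50.6
tool_pos: [456.7, 75.9, 72.1]
tcp_rot: [-3.141, 0.0, 2.082]
contact_force: [-3.5, -2.7, 5.8]
grip_width: 21.5
finger_force: 30.0
time: 51.6
tool_pos: [457.5, 76.0, 72.1]
tcp_rot: [3.141, 0.0, 1.184]
contact_force: [-2.7, -3.1, 5.6]
grip_width: 21.0
finger_force: 30.0
[-0.56957391  0.36261088 -0.05272871] [-2.74712901 -3.09219687  5.60246972]
```

```bash
python3 -m jog '[[0,0,0,0,0,0],[0,0,0,0,0,0],[0,0,0,0,0,0]]' 50 | tail -2
python3 -m jog '[[0,0,-20,0,0,0],[0,0,-20,0,0,-0.12],[0,0,0,0,0,-0.12],[0,0,0,0,0,-0.12],[0,0,0,0,0,-0.117],[19,0,0,0,0,0],[19,0,0,0,0,0],[0,0,0,0,0,-0.14],[0,0,0,0,0,-0.14],[0,0,0,0,0,-0.14],[0,0,0,0,0,0],[0,0,0,0,0,0]]'
python3 -c "
from h import *
v=V([460.2,46.2],.09)
go(v([0,67.3,71.5]),np.pi/2+.09+.42)"
```

```text
grip_width: 40.5
finger_force: 0.0
time: 53.1
tool_pos: [453.8, 114.2, 111.4]
tcp_rot: [-3.141, -0.0, 2.075]
contact_force: [-0.7, 0.4, 1.0]
grip_width: 46.0
finger_force: 0.0
shift [-1.  -0.1 39.9] turn rz -0.005 j6 -0.42
```

```bash
python3 -m jog '[[-1,0,15,0,0,0],[0,0,15,0,0,0],[0,0,9.5,0,0,0],[0,0,0,0,0,0],[0,0,0,0,0,0]]' | head -2
python3 -m jog '[[0,0,0,0,0,0],[0,0,0,0,0,0],[0,0,0,0,0,0],[0,0,0,0,0,0],[0,0,0,0,0,0],[0,0,0,0,0,0]]' 0
python3 -m jog '[[0,0,0,0,0,0.1],[0,0,0,0,0,0.12],[0,0,0,0,0,0.12],[0,0,0,0,0,0.12],[0,0,0,0,0,0.12],[0,0,0,0,0,0.12],[0,0,0,0,0,0.12],[0,0,0,0,0,0.08],[0,0,0,0,0,0],[0,0,0,0,0,0]]'
python3 -m jog '[[0,0,0,0,0,0],[0,0,0,0,0,0],[0,0,0,0,0,0]]' 50 | tail -2
python3 -m jog '[[0,0,-20,0,0,0],[0,0,-20,0,0,-0.12],[0,0,0,0,0,-0.12],[0,0,0,0,0,-0.12],[0,0,0,0,0,-0.12],[19,0,0,0,0,0],[19,0,0,0,0,0],[0,0,0,0,0,-0.14],[0,0,0,0,0,-0.14],[0,0,0,0,0,-0.14],[0,0,0,0,0,0],[0,0,0,0,0,0]]'
python3 -c "
from h import *
v=V([460.2,46.2],.09)
go(v([0,105.3,71.5]),np.pi/2+.09+.42)"
```

```text
time: 53.6
tool_pos: [454.5, 113.2, 72.2]
time: 54.2
tool_pos: [454.0, 113.0, 72.3]
tcp_rot: [-3.141, -0.0, 2.079]
contact_force: [-3.4, -3.6, 6.0]
grip_width: 21.2
finger_force: 30.0
time: 55.2
tool_pos: [454.0, 113.0, 72.3]
tcp_rot: [-3.141, 0.001, 1.179]
contact_force: [-3.8, -2.7, 6.5]
grip_width: 21.5
finger_force: 30.0
grip_width: 40.8
finger_force: 0.0
time: 56.7
tool_pos: [451.1, 151.1, 112.0]
tcp_rot: [3.141, -0.0, 2.075]
contact_force: [-0.4, -0.3, 0.9]
grip_width: 45.6
finger_force: 0.0
shift [ 0.1 -0.4 40.5] turn rz -0.006 j6 -0.34
```

```bash
python3 -m jog '[[0,-0.4,15,0,0,0],[0,0,15,0,0,0],[0,0,10,0,0,0],[0,0,0,0,0,0],[0,0,0,0,0,0]]' | head -2
python3 -m jog '[[0,0,0,0,0,0],[0,0,0,0,0,0],[0,0,0,0,0,0],[0,0,0,0,0,0],[0,0,0,0,0,0],[0,0,0,0,0,0]]' 0
python3 -m jog '[[0,0,0,0,0,0.1],[0,0,0,0,0,0.12],[0,0,0,0,0,0.12],[0,0,0,0,0,0.12],[0,0,0,0,0,0.12],[0,0,0,0,0,0.12],[0,0,0,0,0,0.12],[0,0,0,0,0,0.08],[0,0,0,0,0,0],[0,0,0,0,0,0]]'
python3 -m jog '[[0,0,0,0,0,0],[0,0,0,0,0,0],[0,0,0,0,0,0]]' 50 | tail -2
python3 -m jog '[[0,0,-20,0,0,0],[0,0,-20,0,0,-0.12],[0,0,-20,0,0,-0.12],[0,0,-20,0,0,-0.12],[0,0,-10,0,0,-0.12],[-40,0,0,0,0,0],[-40,0,0,0,0,0],[-40,0,0,0,0,0],[-15,0,0,0,0,0],[0,0,0,0,0,0],[0,0,0,0,0,0],[0,0,0,0,0,0]]'
python3 - <<'E'
from h import *
pad(); v=V([460.2,46.2],.09); c=cam('wrist'); im=bot.capture('wrist')
cv2.imwrite('pics/w13r.png',im[:,:,::-1])
def ang(im,c,tag):
    h=cv2.cvtColor(im,cv2.COLOR_RGB2HSV)
    for y in(105.3,67.3,29.3):
        o=proj(c,[v([0,y,95])])[0]; S=20
        yy,xx=np.mgrid[0:420,0:560]; r=np.hypot(xx-o[0],yy-o[1])
        w=(h[...,1]<40)&(h[...,2]>200)&(r<S*.8)
        # map white pixels to top of fitting plane
        q=onz(c,np.c_[xx[w],yy[w]],95)[:,:2]-v([0,y,95])[:2] if w.any() else np.zeros((0,2))
        m=q[np.hypot(*q.T)<13]; a=np.arctan2(m[:,1].mean(),m[:,0].mean())-.09 if len(m) else None
        print(tag,y,len(m),'bar angle from vise +x',a)
ang(im,c,'now')
print('tool',bot.get_obs()['tool_pos'])
E
```

```text
time: 57.2
tool_pos: [450.8, 150.9, 72.1]
time: 57.8
tool_pos: [450.7, 150.8, 72.3]
tcp_rot: [3.141, 0.0, 2.079]
contact_force: [-2.1, -1.0, 5.0]
grip_width: 21.0
finger_force: 30.0
time: 58.8
tool_pos: [450.7, 150.8, 72.3]
tcp_rot: [3.141, -0.0, 1.179]
contact_force: [-2.4, -1.6, 5.6]
grip_width: 21.3
finger_force: 30.0
grip_width: 40.7
finger_force: 0.0
time: 60.3
tool_pos: [462.4, 17.3, 161.9]
tcp_rot: [-3.141, -0.0, 1.66]
contact_force: [-0.3, 1.4, 1.6]
grip_width: 46.0
finger_force: 0.0
pad front/back moved 5.75 4.75
now 105.3 57 bar angle from vise +x 0.0016140142914234795
now 67.3 58 bar angle from vise +x -0.027439198390700248
now 29.3 51 bar angle from vise +x -0.07323217975622312
tool [462.41930714  17.38105847 161.97376671]
```

```bash
python3 -m jog '[[0,0,-30,0,0,0],[0,0,0,0,0,0],[0,0,0,0,0,0]]' | head -1; python3 -c "
from plant import bot
print(bot.close_job())"
```

```text
time: 60.7
the job is handed in; nothing more can be done
None
```

I handed the job in at 60.7 s: the three valve blocks on the mat are clamped in the vise in a straight, centred row, with the orange pad pressed in about 5 mm and all three brass fittings lined up with their red marks.

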